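Re-plinth three statuettes in the sculpture studio

ROBOT

A 6-joint arm with a two-finger parallel gripper is mounted at the origin on the work surface. World frame = base frame: x ahead of the robot, y to its left, z up, the work surface at z = 0. Lengths are in m, angles in degrees, forces in N, time in s.
With the tool pointing down it reaches from about 0.35 to 0.875 m from the base axis. Payload 4.2 kg.
Tool frame: the origin (TCP) lies between the finger pads, 19 mm behind the fingertips; this is the grasp point; z points along the fingers, y is the line along which they close (so a half turn about z gives the same grasp; the last joint's range is limited). The gripper opens to 87 mm and grips with 3 to 60 N. Pads are 19 mm wide; open, the fingers measure 117 mm over their backs; the gripper's body (75 mm by 190 mm) begins 51 mm behind the grasp point.
Start: joints at [-54.053, 22.042, 0.453, 0, -68.411, -14.817], TCP at [0.225, -0.583, 0.241] pointing down, gripper open.
Joint ranges: [-179.83, 179.83], [-69.29, 118.12], [-61.27, 80.66], [-181.25, 117.63], [-171.15, -9.14], [-177.46, 177.46]. Speed limits (degrees/s): [159.86, 159.86, 180, 180, 180, 180].

INTERFACE

Orientations are given as a 3x3 rotation matrix whose columns are the frame's x, y, z axes.
In Python, from station import * gives the robot as it stands. The module is installed in compiled form; this text tells all that it offers.
- The arm moves only by the tool servo_tool, never from a script. Its argument "deltas" is a list of rows, each an object of numbers: "tx", "ty", "tz": the shift along the tool's x, y, z in mm; "ax", "ay", "az": the turn, a rotation vector about the tool's x, y, z in rad; "claw": the finger opening in mm, from 0 to 87. In form: [{"tx": .., "ty": .., "tz": .., "ax": .., "ay": .., "az": .., "claw": ..}, ...]. A call has 1 to 12 rows; each row is the pose to reach, as a shift and turn from the pose commanded when the call began, along the tool's axes at that moment; what a row does not reach only later rows make up. A row lasts 1/12 s, in which the tool goes at most 41.7 mm and 7.16 degrees, less where a joint would pass 70% of its speed; a pose out of reach is approached as far as the arm can. A call with a gripper value outside its range is refused whole. The fingers move at their own pace and stop on an object; the grip force is fixed at half the most. Time passes only in rows, so rows that repeat a pose let the fingers close. It gives the time, the measured TCP pose, the force, the opening and the grip force at its end, in the units of the state.
- sense(): the state, without advancing time (a new reading comes with each control period).
- capture(name): name is "scene" or "top" or "wrist"; returns the picture (400x640x3 uint8, blue, green, red); there is no depth.
- calibration(name): a dict with "fx", "fy", "cx", "cy" (pixels), "cam_to_world" (4x4, takes a point from camera to world coordinates); the wrist camera has in their place "hand_eye" (4x4, takes a point from camera to tool coordinates, whose origin is the TCP and whose axes are the flange's). Camera axes: x right, y down, z forward; pixel columns grow to the right and rows downward; lengths in m; the calibration is good to about 2 mm. A picture is of the moment at which its call begins: read the wrist's pose just before it. calibration takes no time and is no camera call.
- finish_job(): hands the job in; it is judged then, once.
Trained networks look in the newest picture that a camera, given by its name, has taken for a name from the list of things; names that differ only in an ending like _2 or _b are one class to them, and where a whole thing is asked for, a point or a joint stands for the part that bears it (a point fixed in the world has none). Each returns a list of dicts, best first, with "confidence" (0 to 1); they miss things now and then, are a little off and sometimes report something else, mostly with a low value. They report only what shows in the picture. A call takes as long as a camera call. They do not tell look-alikes from the thing itself.
- recognise(label, camera): "xyz" ([x, y, z] in m, in the coordinates of the camera as it stood for that picture, good to about 4 mm: the middle of the surface that is visible of it).
- trace(label, camera): "mask" (400x640 bool, what is visible of it).
The state is a dict: "time_s": time; "joints": joint angles; "joint_velocities": joint speeds; "effort": joint torques, N m; "tcp_pos": TCP position; "ee_rot": TCP orientation; "wrist_force": force on the tool from outside, world axes, zero at the start; "moment": the same for the moment, N m; "gripper_width": opening from 0.0 (shut) to 1.0 (fully open); "gripper_force": force on a finger pad.
Only numpy, scipy, OpenCV 4.12 (cv2) and the standard library are available. Lean on these libraries where they do the work, as an engineer would, in place of code of your own. Each camera call takes 0.05 s, during which the arm holds its last target. There are 200 camera calls.

TASK

The three statuettes each stand on the wrong plinth: put the white plaster bust on the black plinth, the blue torso on the brown wooden plinth and the terracotta owl on the pale marble plinth, each upright and centred. A plinth holds only one piece, so park one on the empty green turntable on the way; never stand or lay a piece on the bench. They are fragile: set them down gently without dropping or tipping them, let go of them all, and leave the mug, the spray bottle and the brush where they are.

Things in the scene. Friction and masses are not known exactly. Their poses are not given: they have to be found in the camera images.
- bust: White plaster bust of a bearded man, 117 mm high, about 0.3 kg. Flat round foot 58 mm across. Origin: centre of the foot's underside; z up, front towards its +x. Grip from above across its y axis, TCP 88 mm above the origin, where it is 48 mm wide and nothing sticks out. Belongs on the black plinth; starts on the brown wooden one.
- torso: Ultramarine-blue headless, armless torso on two short legs, 119 mm high, about 0.35 kg. Flat round foot 58 mm across. Origin: centre of the foot's underside; z up, front towards its +x. Grip from above across its y axis, TCP 88 mm above the origin, where it is 48 mm wide and nothing sticks out. Belongs on the brown wooden plinth; starts on the marble one.
- owl: Terracotta (orange-brown) owl with two ear tufts and pale eyes, 117 mm high, about 0.3 kg. Flat round foot 58 mm across. Origin: centre of the foot's underside; z up, front towards its +x. Grip from above across its y axis, TCP 88 mm above the origin, where it is 48 mm wide and nothing sticks out. Belongs on the pale marble plinth; starts on the black one.
- wood_plinth: Square brown wooden plinth, fixed to the bench: foot 96 x 96 x 14 mm, above it a block with a flat top 84 x 84 mm, 36 mm above the bench. Room for one statuette only. Origin: centre of its underside, on the bench; z up, x and y along its sides.
- marble_plinth: Square pale marble plinth, fixed to the bench: foot 96 x 96 x 14 mm, above it a block with a flat top 84 x 84 mm, 36 mm above the bench. Room for one statuette only. Origin: centre of its underside, on the bench; z up, x and y along its sides.
- black_plinth: Square black plinth, fixed to the bench: foot 96 x 96 x 14 mm, above it a block with a flat top 84 x 84 mm, 36 mm above the bench. Room for one statuette only. Origin: centre of its underside, on the bench; z up, x and y along its sides.
- turntable: Green round sculptor's turntable, locked, fixed to the bench, empty at the start: flat disc 112 mm across, its top 36 mm above the bench. The spare spot. Origin: centre of its underside, on the bench; z up.
- mug: White ceramic mug, 85 mm high, 76 mm across, origin under its centre. Stays where it is.
- spray_bottle: Lime-green conical spray bottle with a white head, 187 mm high, 68 mm across at the foot, origin under its centre. Stays where it is.
- brush: Brush lying flat on the bench beyond the mug, origin under its middle. Stays where it is.
Not all that is in view belongs to the job. Several things look just like the black_plinth: the one meant starts farthest to the robot's left.

How it is judged:
By the outcome, as a careful person would: the job done as asked, in the order asked, and still so for the second after the job is handed in, with the robot touching nothing.
It also fails if it takes over 112 s, if anything falls off the work surface, if the arm or the gripper's body presses on something with over 40 N, if the wrist force passes 120 N, or if a joint passes its speed limit or range.

## Working session

There is one attempt and no reset: what is moved stays moved. The work goes in short steps, Python scripts to look and compute and a tool call to move; the robot and the scene stay as the last step left them, time stands still between calls to the robot, and variables do not carry over. Pictures are saved under pics/ and viewed, at most 14 in all, crops included, and the job is handed in when it is done.

Besides the shell and the picture viewer there is one more tool, called after ">>>" as a command line: name --argument value ..., lists and objects as JSON in quotes. servo_tool: Moves the arm, as the interface text tells. Its arguments: {"type":"object","properties":{"deltas":{"type":"array","items":{"type":"object","properties":{"tx":{"type":"number"},"ty":{"type":"number"},"tz":{"type":"number"},"ax":{"type":"number"},"ay":{"type":"number"},"az":{"type":"number"},"claw":{"type":"number"}}}}},"required":["deltas"]}

```bash
mkdir -p pics; cat > h.py <<'E'
from station import *
import numpy as np, cv2
def toworld(c,p):
    T=np.array(calibration(c)["cam_to_world"]); return (T@np.r_[p,1])[:3]
def proj(c,w):
    k=calibration(c);T=np.linalg.inv(np.array(k["cam_to_world"]));q=T@np.r_[w,1]
    return np.array([k["fx"]*q[0]/q[2]+k["cx"],k["fy"]*q[1]/q[2]+k["cy"]])
def onplane(c,uv,z):
    k=calibration(c);T=np.array(k["cam_to_world"]);d=T[:3,:3]@np.array([(uv[0]-k["cx"])/k["fx"],(uv[1]-k["cy"])/k["fy"],1]);o=T[:3,3]
    return o+d*(z-o[2])/d[2]
E
python3 - <<'E'
from h import *
for c in ("scene","top"):
    cv2.imwrite(f"pics/{c}0.png",capture(c))
    print(c,np.round(np.array(calibration(c)["cam_to_world"]),3).tolist())
    for l in "bust torso owl wood_plinth marble_plinth black_plinth turntable mug spray_bottle brush".split():
        for r in recognise(l,c)[:4]:
            w=toworld(c,r["xyz"]); print(c,l,round(r["confidence"],2),w.round(3),proj(c,w).round())
s=sense();print(s["time_s"],s["tcp_pos"],s["ee_rot"])
print(np.array(calibration("wrist")["hand_eye"]).round(3))
E
```

```text
scene [[-0.053, 0.797, -0.601, 1.205], [0.999, 0.042, -0.032, 0.018], [-0.0, -0.602, -0.798, 0.878], [0.0, 0.0, 0.0, 1.0]]
scene bust 0.68 [ 0.642 -0.102  0.111] [286. 200.]
scene bust 0.55 [ 0.683 -0.327  0.092] [189. 215.]
scene torso 0.6 [ 0.501 -0.013  0.093] [327. 161.]
scene owl 0.96 [ 0.467 -0.245  0.101] [239. 146.]
scene wood_plinth 0.74 [ 0.683 -0.324  0.092] [190. 215.]
scene wood_plinth 0.67 [ 0.66  -0.107  0.031] [286. 225.]
scene wood_plinth 0.27 [ 0.466 -0.244  0.101] [240. 146.]
scene wood_plinth 0.26 [0.663 0.109 0.049] [374. 226.]
scene marble_plinth 0.9 [ 0.517 -0.013  0.029] [327. 182.]
scene black_plinth 0.95 [ 0.518 -0.385  0.034] [188. 175.]
scene black_plinth 0.61 [ 0.486 -0.231  0.026] [248. 170.]
scene turntable 0.65 [0.446 0.229 0.036] [416. 164.]
scene mug 0.66 [0.661 0.108 0.046] [374. 226.]
scene spray_bottle 0.92 [ 0.682 -0.323  0.092] [190. 214.]
scene brush 0.88 [0.704 0.372 0.02 ] [484. 252.]
scene brush 0.54 [ 0.486 -0.231  0.029] [247. 170.]
top [[0.006, -0.992, 0.122, 0.445], [-1.0, -0.004, 0.016, -0.013], [-0.015, -0.123, -0.992, 0.993], [0.0, 0.
[... 350 characters left out ...]
.036] [334. 239.]
top black_plinth 0.72 [ 0.51  -0.397  0.037] [503. 225.]
top black_plinth 0.63 [ 0.443 -0.227  0.037] [428. 254.]
top turntable 0.68 [0.442 0.23  0.04 ] [224. 254.]
top mug 0.55 [0.661 0.113 0.032] [279. 159.]
top mug 0.51 [ 0.486 -0.013  0.138] [332. 232.]
top spray_bottle 0.87 [ 0.662 -0.327  0.106] [479. 152.]
top brush 0.78 [0.696 0.366 0.02 ] [173. 146.]
1.1 [ 0.22530747 -0.5829451   0.24126609] [[-9.32756319e-01 -3.60507486e-01 -3.52288342e-05]
 [-3.60507485e-01  9.32756320e-01 -1.49529157e-05]
 [ 3.82505558e-05 -1.24716820e-06 -9.99999999e-01]]
[[ 0.001 -0.969 -0.247  0.067]
 [ 1.     0.001  0.001 -0.001]
 [-0.001 -0.247  0.969 -0.144]
 [ 0.     0.     0.     1.   ]]
```

View pics/scene0.png

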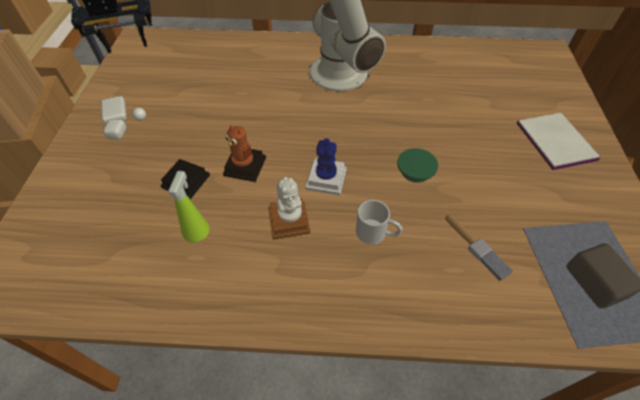

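View pics/top0.png

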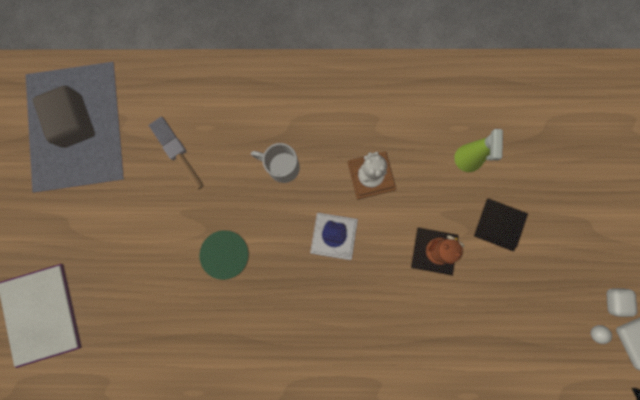

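Look-alikes for the black plinth are the one under the owl at top (435,252) / scene (245,165), and the empty one at top (501,225) / scene (186,178). The robot's left is +y, so the one under the owl is meant (y≈-0.23 against -0.40). I'll check this in a close crop.

```bash
python3 - <<'E'
from h import *
t=cv2.imread("pics/top0.png");s=cv2.imread("pics/scene0.png")
a=cv2.resize(t[135:285,305:535],(800,522),interpolation=cv2.INTER_CUBIC)
R=lambda x0,y0:cv2.resize(s[y0:y0+80,x0:x0+70],(262,300),interpolation=cv2.INTER_CUBIC)
a=cv2.resize(a,(430,280),interpolation=cv2.INTER_AREA)
b=np.hstack([R(210,110),R(255,165),R(295,125)])
a=cv2.copyMakeBorder(a,0,0,0,b.shape[1]-430,cv2.BORDER_CONSTANT)
cv2.imwrite("pics/crop1.png",np.vstack([b,a]))
for l in ["wood_plinth","marble_plinth","black_plinth","turntable","owl","bust","torso"]:
    for r in trace(l,"top")[:2]:
        m=r["mask"].astype(np.uint8); c=max(cv2.findContours(m,0,2)[0],key=cv2.contourArea)[:,0]
        z=.036 
        w=np.array([onplane("top",p,z)[:2] for p in c],np.float32)*1000
        print(l,round(r["confidence"],2),m.sum(),[np.round(v,1) for v in cv2.minAreaRect(w)])
E
```

```text
wood_plinth 0.72 865 [array([ 623.2, -103.1]), array([92.3, 94. ]), np.float64(13.8)]
wood_plinth 0.55 704 [array([ 635.5, -107.4]), array([58.2, 78.3]), np.float64(65.4)]
marble_plinth 0.62 1269 [array([483.4, -17. ]), array([97.9, 94.7]), np.float64(81.1)]
black_plinth 0.84 1844 [array([ 511.4, -393.9]), array([98.7, 96.9]), np.float64(68.8)]
black_plinth 0.66 1076 [array([ 450.6, -243.3]), array([96.5, 94. ]), np.float64(79.9)]
turntable 0.67 1110 [array([483.9, -17. ]), array([93.3, 93.4]), np.float64(80.9)]
turntable 0.66 1986 [array([440. , 231.9]), array([109.9, 113.6]), np.float64(0.3)]
owl 0.84 817 [array([ 453.7, -265. ]), array([60.2, 83.3]), np.float64(0.3)]
bust 0.67 716 [array([ 636.6, -106.4]), array([58.7, 78.8]), np.float64(63.7)]
bust 0.48 847 [array([ 623.9, -103.6]), array([93.3, 96.1]), np.float64(12.9)]
torso 0.89 535 [array([490.6, -17.8]), array([56.6, 56.7]), np.float64(0.3)]
```

View pics/crop1.png

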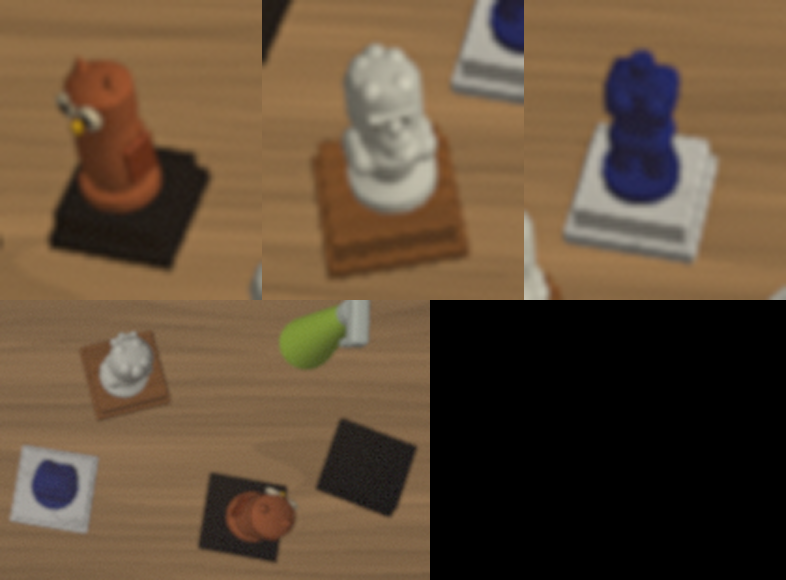

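The crop confirms it: the owl stands on the black plinth farther left, the lone black square is the decoy, and the bust faces about +x. I'll move to view the owl closely from the wrist.

>>> servo_tool --deltas '[{"tx":-302,"ty":240,"tz":-79,"claw":87},{"tx":-302,"ty":240,"tz":-79},{"tx":-302,"ty":240,"tz":-79},{"tx":-302,"ty":240,"tz":-79},{"tx":-302,"ty":240,"tz":-79},{"tx":-302,"ty":240,"tz":-79},{"tx":-302,"ty":240,"tz":-79},{"tx":-302,"ty":240,"tz":-79},{"tx":-302,"ty":240,"tz":-79},{"tx":-302,"ty":240,"tz":-79},{"tx":-302,"ty":240,"tz":-79},{"tx":-302,"ty":240,"tz":-79}]'

```text
schema error: expected keys tx, ty, tz, ax, ay, az, claw
```

```bash
cat >> h.py <<'E'
def wpose():
    s=sense();T=np.eye(4);T[:3,:3]=s["ee_rot"];T[:3,3]=s["tcp_pos"];return T
def wcam(T):
    return T@np.array(calibration("wrist")["hand_eye"])
def wplane(C,uv,z):
    k=calibration("wrist");d=C[:3,:3]@np.array([(uv[0]-k["cx"])/k["fx"],(uv[1]-k["cy"])/k["fy"],1]);o=C[:3,3]
    return o+d*(z-o[2])/d[2]
def wproj(C,w):
    k=calibration("wrist");q=np.linalg.inv(C)@np.r_[w,1];return np.array([k["fx"]*q[0]/q[2]+k["cx"],k["fy"]*q[1]/q[2]+k["cy"]])
def ortho(im,C,z,ctr,half,px=1.0):
    """rectify plane z about ctr: image up=+x, left=+y, px mm per pixel"""
    n=int(2*half/px); cs=[(half,half),(half,-half),(-half,-half),(-half,half)]
    src=np.float32([wproj(C,[ctr[0]+a/1000,ctr[1]+b/1000,z]) for a,b in cs])
    return cv2.warpPerspective(im,cv2.getPerspectiveTransform(src,np.float32([[0,0],[n,0],[n,n],[0,n]])),(n,n))
def go(w,ydir=None,T=None):
    """tool deltas to world point w, with tool y turned onto ydir"""
    T=wpose() if T is None else T;R=T[:3,:3]
    d=R.T@(np.array(w)-T[:3,3])*1000
    a=0
    if ydir is not None:
        y=R.T@np.r_[np.array(ydir)[:2],0]; a=np.arctan2(-y[0],y[1]); a=(a+np.pi/2)%np.pi-np.pi/2
    print("t",d.round(1),"az",round(a,3))
E
python3 - <<'E'
from h import *
T=wpose();C=wcam(T);im=capture("wrist")
print(sense()["time_s"],T.round(3).tolist())
cv2.imwrite("pics/w_owl.png",im)
for l in ["owl","bust","torso","black_plinth","wood_plinth","marble_plinth"]:
    for r in recognise(l,"wrist")[:3]:
        w=(C@np.r_[r["xyz"],1])[:3];print(l,round(r["confidence"],2),w.round(3),wproj(C,w).round())
E
```

```text
1.5 [[-0.933, -0.36, -0.0, 0.225], [-0.36, 0.933, 0.0, -0.583], [0.0, 0.0, -1.0, 0.241], [0.0, 0.0, 0.0, 1.0]]
black_plinth 0.81 [ 0.45  -0.292  0.013] [449. 389.]
```

View pics/w_owl.png

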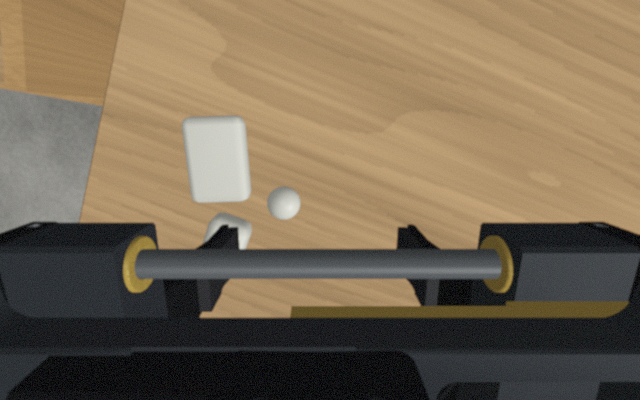

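The picture shows only bench items, because the move was refused for missing keys. The gripper hides rows below about 220, so I'll place the owl near row 130.

>>> servo_tool --deltas '[{"tx":-395,"ty":231,"tz":-79,"ax":0,"ay":0,"az":0,"claw":87},{"tx":-395,"ty":231,"tz":-79,"ax":0,"ay":0,"az":0,"claw":87},{"tx":-395,"ty":231,"tz":-79,"ax":0,"ay":0,"az":0,"claw":87},{"tx":-395,"ty":231,"tz":-79,"ax":0,"ay":0,"az":0,"claw":87},{"tx":-395,"ty":231,"tz":-79,"ax":0,"ay":0,"az":0,"claw":87},{"tx":-395,"ty":231,"tz":-79,"ax":0,"ay":0,"az":0,"claw":87},{"tx":-395,"ty":231,"tz":-79,"ax":0,"ay":0,"az":0,"claw":87},{"tx":-395,"ty":231,"tz":-79,"ax":0,"ay":0,"az":0,"claw":87},{"tx":-395,"ty":231,"tz":-79,"ax":0,"ay":0,"az":0,"claw":87},{"tx":-395,"ty":231,"tz":-79,"ax":0,"ay":0,"az":0,"claw":87},{"tx":-395,"ty":231,"tz":-79,"ax":0,"ay":0,"az":0,"claw":87},{"tx":-395,"ty":231,"tz":-79,"ax":0,"ay":0,"az":0,"claw":87}]'

```text
time_s: 2.8
tcp_pos: [0.5142, -0.2212, 0.3214]
ee_rot: [[-0.931, -0.366, 0.004], [-0.366, 0.931, -0.0], [-0.003, -0.002, -1.0]]
wrist_force: [-0.1, 0.0, 0.2]
gripper_width: 0.999
gripper_force: 0.0
```

```bash
cat > look.py <<'E'
import sys
from h import *
T=wpose();C=wcam(T);im=capture("wrist")
print(sense()["time_s"],T.round(4).tolist())
cv2.imwrite(f"pics/{sys.argv[1]}.png",im);np.save(f"pics/{sys.argv[1]}.npy",C)
for l in sys.argv[2:]:
    for r in recognise(l,"wrist")[:2]:
        w=(C@np.r_[r["xyz"],1])[:3];print(l,round(r["confidence"],2),w.round(3),wproj(C,w).round())
E
python3 look.py w_owl2 owl black_plinth
```

```text
2.85 [[-0.9307, -0.3656, 0.0036, 0.5142], [-0.3657, 0.9308, -0.0003, -0.2212], [-0.0033, -0.0016, -1.0, 0.3214], [0.0, 0.0, 0.0, 1.0]]
owl 0.75 [ 0.454 -0.256  0.142] [308. 114.]
black_plinth 0.73 [ 0.438 -0.239  0.035] [327. 108.]
black_plinth 0.69 [ 0.506 -0.399  0.04 ] [193. 112.]
```

View pics/w_owl2.png

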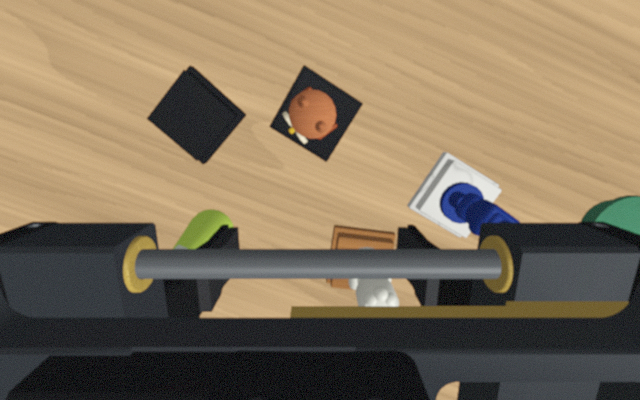

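This shows the owl from above at (313,113), beak at (291,131), on the target plinth (315,113). The decoy is at (197,115), the marble plinth with the torso at (455,195).

```bash
python3 - <<'E'
from h import *
im=cv2.imread("pics/w_owl2.png");C=np.load("pics/w_owl2.npy")
print("cam",C[:3,3].round(3))
hsv=cv2.cvtColor(im,cv2.COLOR_BGR2HSV)
roi=np.zeros(im.shape[:2],np.uint8);roi[55:170,262:370]=1
def rect(m,z):
    c=max(cv2.findContours(m,0,2)[0],key=cv2.contourArea)[:,0]
    h=cv2.convexHull(c)[:,0].astype(float)
    w=np.float32([wplane(C,p,z)[:2]*1000 for p in h]);return [np.round(v,1) for v in cv2.minAreaRect(w)]
dark=((hsv[...,2]<60)&(roi>0)).astype(np.uint8)
print("plinth",rect(dark,.014),rect(dark,.036))
o=((hsv[...,0]<14)&(hsv[...,1]>130)&(hsv[...,2]>70)&(roi>0)).astype(np.uint8)
c=max(cv2.findContours(o,0,2)[0],key=cv2.contourArea)
(u,v),r=cv2.minEnclosingCircle(c); print(u,v,r,o.sum())
for z in(.11,.125): print(z,wplane(C,(u,v),z).round(4))
for a,b,z in [((287,119),(301,139),.13),((313,113),(291,131),.13)]:
    d=wplane(C,b,z)-wplane(C,a,z);print(d.round(4),np.degrees(np.arctan2(d[1],d[0])).round(1))
cv2.imwrite("pics/owl_z.png",cv2.resize(im[55:170,255:375],(720,690//1),interpolation=cv2.INTER_CUBIC)[:600])
E
```

```text
cam [ 0.452 -0.246  0.465]
plinth [array([ 451.1, -250.4]), array([91.8, 91.6]), np.float64(79.9)] [array([ 451.1, -250.2]), array([87.4, 87.2]), np.float64(79.9)]
314.0 113.0 26.925922393798828 1890
0.11 [ 0.45   -0.2513  0.11  ]
0.125 [ 0.4501 -0.2511  0.125 ]
[0.0138 0.0207 0.    ] 56.4
[ 0.0253 -0.0148  0.    ] -30.3
```

View pics/owl_z.png

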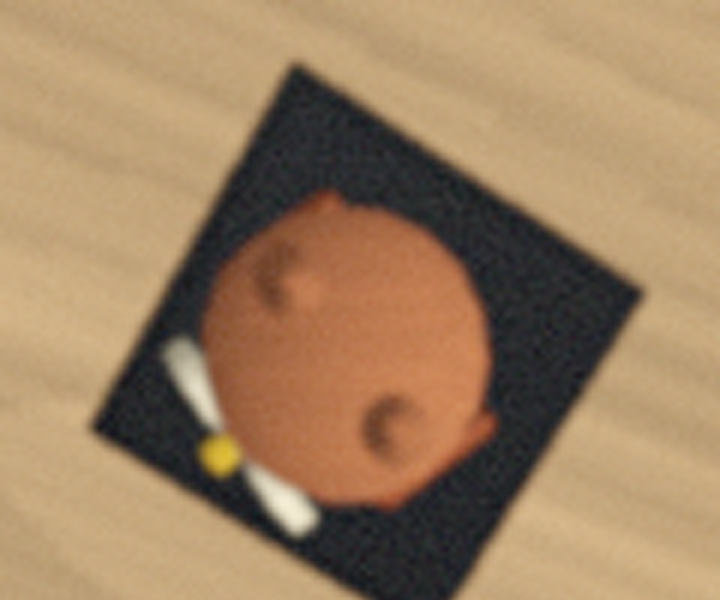

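>>> servo_tool --deltas '[{"tx":20,"ty":0,"tz":20,"ax":0,"ay":0,"az":0.12,"claw":87},{"tx":40,"ty":-1,"tz":40,"ax":0,"ay":0,"az":0.24,"claw":87},{"tx":55,"ty":-2,"tz":60,"ax":0,"ay":0,"az":0.36,"claw":87},{"tx":66,"ty":-2,"tz":70,"ax":0,"ay":0,"az":0.48,"claw":87},{"tx":66,"ty":-2,"tz":80,"ax":0,"ay":0,"az":0.6,"claw":87},{"tx":66,"ty":-2,"tz":80,"ax":0,"ay":0,"az":0.72,"claw":87},{"tx":66,"ty":-2,"tz":80,"ax":0,"ay":0,"az":0.84,"claw":87},{"tx":66,"ty":-2,"tz":80,"ax":0,"ay":0,"az":0.95,"claw":87},{"tx":66,"ty":-2,"tz":80,"ax":0,"ay":0,"az":0.95,"claw":87},{"tx":66,"ty":-2,"tz":80,"ax":0,"ay":0,"az":0.95,"claw":87},{"tx":66,"ty":-2,"tz":80,"ax":0,"ay":0,"az":0.95,"claw":87}]'

```text
time_s: 3.87
tcp_pos: [0.449, -0.2514, 0.2402]
ee_rot: [[-0.836, 0.548, -0.0], [0.548, 0.836, -0.0], [0.0, -0.0, -1.0]]
wrist_force: [-0.2, -0.6, -0.2]
gripper_width: 1.004
gripper_force: 0.0
```

```bash
python3 - <<'E'
from h import *
go([.450,-.251,.124],[np.cos(np.radians(57)),np.sin(np.radians(57))]);print(sense()["time_s"])
E
```

```text
t [ -0.6   0.9 116.2] az -0.004
3.8667
```

>>> servo_tool --deltas '[{"tx":0,"ty":1,"tz":20,"ax":0,"ay":0,"az":0,"claw":87},{"tx":0,"ty":1,"tz":45,"ax":0,"ay":0,"az":0,"claw":87},{"tx":0,"ty":1,"tz":70,"ax":0,"ay":0,"az":0,"claw":87},{"tx":0,"ty":1,"tz":90,"ax":0,"ay":0,"az":0,"claw":87},{"tx":0,"ty":1,"tz":105,"ax":0,"ay":0,"az":0,"claw":87},{"tx":0,"ty":1,"tz":113,"ax":0,"ay":0,"az":0,"claw":87},{"tx":0,"ty":1,"tz":116,"ax":0,"ay":0,"az":0,"claw":87},{"tx":0,"ty":1,"tz":116,"ax":0,"ay":0,"az":0,"claw":70},{"tx":0,"ty":1,"tz":116,"ax":0,"ay":0,"az":0,"claw":58},{"tx":0,"ty":1,"tz":116,"ax":0,"ay":0,"az":0,"claw":50},{"tx":0,"ty":1,"tz":116,"ax":0,"ay":0,"az":0,"claw":45},{"tx":0,"ty":1,"tz":116,"ax":0,"ay":0,"az":0,"claw":40}]'

```text
time_s: 4.87
tcp_pos: [0.4506, -0.25, 0.125]
ee_rot: [[-0.836, 0.549, 0.002], [0.549, 0.836, -0.0], [-0.002, 0.001, -1.0]]
wrist_force: [0.3, 0.4, -0.0]
gripper_width: 0.702
gripper_force: 0.0
```

>>> servo_tool --deltas '[{"tx":0,"ty":0,"tz":0,"ax":0,"ay":0,"az":0,"claw":30},{"tx":0,"ty":0,"tz":0,"ax":0,"ay":0,"az":0,"claw":30},{"tx":0,"ty":0,"tz":0,"ax":0,"ay":0,"az":0,"claw":30},{"tx":0,"ty":0,"tz":0,"ax":0,"ay":0,"az":0,"claw":30}]'

```text
time_s: 5.2
tcp_pos: [0.4502, -0.2502, 0.1246]
ee_rot: [[-0.836, 0.549, 0.0], [0.549, 0.836, -0.0], [-0.0, -0.0, -1.0]]
wrist_force: [-1.0, -1.1, 2.2]
gripper_width: 0.545
gripper_force: 30.0
```

>>> servo_tool --deltas '[{"tx":0,"ty":0,"tz":-4,"ax":0,"ay":0,"az":0,"claw":30},{"tx":0,"ty":0,"tz":-12,"ax":0,"ay":0,"az":0,"claw":30},{"tx":0,"ty":0,"tz":-28,"ax":0,"ay":0,"az":0,"claw":30},{"tx":0,"ty":0,"tz":-48,"ax":0,"ay":0,"az":0,"claw":30},{"tx":0,"ty":0,"tz":-70,"ax":0,"ay":0,"az":0,"claw":30},{"tx":0,"ty":0,"tz":-92,"ax":0,"ay":0,"az":0,"claw":30},{"tx":0,"ty":0,"tz":-114,"ax":0,"ay":0,"az":0,"claw":30},{"tx":0,"ty":0,"tz":-134,"ax":0,"ay":0,"az":0,"claw":30},{"tx":0,"ty":0,"tz":-152,"ax":0,"ay":0,"az":0,"claw":30},{"tx":0,"ty":0,"tz":-166,"ax":0,"ay":0,"az":0,"claw":30},{"tx":0,"ty":0,"tz":-174,"ax":0,"ay":0,"az":0,"claw":30},{"tx":0,"ty":0,"tz":-176,"ax":0,"ay":0,"az":0,"claw":30}]'

```text
time_s: 6.2
tcp_pos: [0.4505, -0.2498, 0.3016]
ee_rot: [[-0.836, 0.549, 0.002], [0.549, 0.836, -0.0], [-0.002, 0.001, -1.0]]
wrist_force: [-0.3, 0.1, -3.2]
gripper_width: 0.546
gripper_force: 30.0
```

>>> servo_tool --deltas '[{"tx":3,"ty":4,"tz":0,"ax":0,"ay":0,"az":0,"claw":30},{"tx":10,"ty":14,"tz":0,"ax":0,"ay":0,"az":0,"claw":30},{"tx":22,"ty":32,"tz":0,"ax":0,"ay":0,"az":0,"claw":30},{"tx":38,"ty":55,"tz":0,"ax":0,"ay":0,"az":0,"claw":30},{"tx":55,"ty":80,"tz":0,"ax":0,"ay":0,"az":0,"claw":30},{"tx":72,"ty":105,"tz":0,"ax":0,"ay":0,"az":0,"claw":30},{"tx":89,"ty":130,"tz":0,"ax":0,"ay":0,"az":0,"claw":30},{"tx":106,"ty":155,"tz":0,"ax":0,"ay":0,"az":0,"claw":30},{"tx":123,"ty":180,"tz":0,"ax":0,"ay":0,"az":0,"claw":30},{"tx":140,"ty":204,"tz":0,"ax":0,"ay":0,"az":0,"claw":30},{"tx":157,"ty":229,"tz":0,"ax":0,"ay":0,"az":0,"claw":30},{"tx":174,"ty":254,"tz":0,"ax":0,"ay":0,"az":0,"claw":30}]'

```text
time_s: 7.2
tcp_pos: [0.4426, 0.0598, 0.2991]
ee_rot: [[-0.836, 0.549, -0.002], [0.549, 0.836, -0.0], [0.002, -0.002, -1.0]]
wrist_force: [0.2, -0.9, -3.7]
gripper_width: 0.546
gripper_force: 30.0
```

>>> servo_tool --deltas '[{"tx":17,"ty":25,"tz":0,"ax":0,"ay":0,"az":0,"claw":30},{"tx":34,"ty":49,"tz":0,"ax":0,"ay":0,"az":0,"claw":30},{"tx":51,"ty":74,"tz":0,"ax":0,"ay":0,"az":0,"claw":30},{"tx":66,"ty":96,"tz":0,"ax":0,"ay":0,"az":0,"claw":30},{"tx":79,"ty":115,"tz":0,"ax":0,"ay":0,"az":0,"claw":30},{"tx":89,"ty":129,"tz":0,"ax":0,"ay":0,"az":0,"claw":30},{"tx":95,"ty":138,"tz":0,"ax":0,"ay":0,"az":0,"claw":30},{"tx":98,"ty":142,"tz":0,"ax":0,"ay":0,"az":0,"claw":30},{"tx":98,"ty":142,"tz":0,"ax":0,"ay":0,"az":0,"claw":30},{"tx":98,"ty":142,"tz":0,"ax":0,"ay":0,"az":0,"claw":30}]'

```text
time_s: 8.03
tcp_pos: [0.4398, 0.2299, 0.2998]
ee_rot: [[-0.836, 0.549, -0.001], [0.549, 0.836, -0.001], [0.0, -0.001, -1.0]]
wrist_force: [-0.2, -0.1, -4.0]
gripper_width: 0.546
gripper_force: 30.0
```

```bash
python3 - <<'E'
from h import *
go([.440,.231,.1246]);s=sense();print(s["time_s"],s["joints"],s["moment"])
E
python3 - <<'E'
from h import *
im=capture("scene");cv2.imwrite("pics/s1.png",cv2.resize(im[60:260,150:450],(750,500)))
E
```

```text
t [  0.4   1.3 175.2] az 0
8.0333 [ 4.63780589e+01  7.13674898e+00 -1.13213263e+01 -4.07909592e-03
 -7.16267942e+01 -1.69677109e+02] [-0.0408604  -0.00487624  0.03069286]
```

View pics/s1.png

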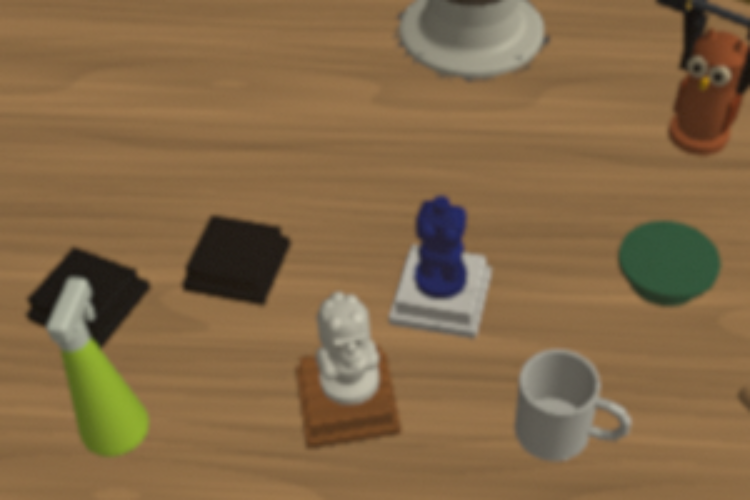

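The owl hangs upright in the gripper at (705,90), and the black plinth at (238,258) is now empty. Next I'll lower the owl onto the turntable.

>>> servo_tool --deltas '[{"tx":0,"ty":1,"tz":6,"ax":0,"ay":0,"az":0,"claw":30},{"tx":0,"ty":1,"tz":20,"ax":0,"ay":0,"az":0,"claw":30},{"tx":0,"ty":1,"tz":40,"ax":0,"ay":0,"az":0,"claw":30},{"tx":0,"ty":1,"tz":62,"ax":0,"ay":0,"az":0,"claw":30},{"tx":0,"ty":1,"tz":84,"ax":0,"ay":0,"az":0,"claw":30},{"tx":0,"ty":1,"tz":106,"ax":0,"ay":0,"az":0,"claw":30},{"tx":0,"ty":1,"tz":126,"ax":0,"ay":0,"az":0,"claw":30},{"tx":0,"ty":1,"tz":143,"ax":0,"ay":0,"az":0,"claw":30},{"tx":0,"ty":1,"tz":156,"ax":0,"ay":0,"az":0,"claw":30},{"tx":0,"ty":1,"tz":164,"ax":0,"ay":0,"az":0,"claw":30},{"tx":0,"ty":1,"tz":168,"ax":0,"ay":0,"az":0,"claw":30},{"tx":0,"ty":1,"tz":170,"ax":0,"ay":0,"az":0,"claw":30}]'

```text
time_s: 9.08
tcp_pos: [0.441, 0.2308, 0.13]
ee_rot: [[-0.835, 0.55, -0.0], [0.55, 0.835, -0.0], [-0.0, -0.0, -1.0]]
wrist_force: [-0.4, 0.1, -3.6]
gripper_width: 0.541
gripper_force: 30.0
```

>>> servo_tool --deltas '[{"tx":0,"ty":0,"tz":1,"ax":0,"ay":0,"az":0,"claw":30},{"tx":0,"ty":0,"tz":2,"ax":0,"ay":0,"az":0,"claw":30},{"tx":0,"ty":0,"tz":3,"ax":0,"ay":0,"az":0,"claw":30},{"tx":0,"ty":0,"tz":3.5,"ax":0,"ay":0,"az":0,"claw":30},{"tx":0,"ty":0,"tz":4,"ax":0,"ay":0,"az":0,"claw":30},{"tx":0,"ty":0,"tz":4.5,"ax":0,"ay":0,"az":0,"claw":30},{"tx":0,"ty":0,"tz":4.5,"ax":0,"ay":0,"az":0,"claw":30},{"tx":0,"ty":0,"tz":4.5,"ax":0,"ay":0,"az":0,"claw":30}]'

```text
time_s: 9.75
tcp_pos: [0.4408, 0.2313, 0.1258]
ee_rot: [[-0.836, 0.549, 0.0], [0.549, 0.836, 0.0], [-0.0, 0.0, -1.0]]
wrist_force: [-0.3, 0.1, -3.5]
gripper_width: 0.541
gripper_force: 30.0
```

>>> servo_tool --deltas '[{"tx":0,"ty":0,"tz":0.5,"ax":0,"ay":0,"az":0,"claw":30},{"tx":0,"ty":0,"tz":1,"ax":0,"ay":0,"az":0,"claw":30},{"tx":0,"ty":0,"tz":1.4,"ax":0,"ay":0,"az":0,"claw":30},{"tx":0,"ty":0,"tz":1.4,"ax":0,"ay":0,"az":0,"claw":30},{"tx":0,"ty":0,"tz":1.4,"ax":0,"ay":0,"az":0,"claw":30}]'

```text
time_s: 10.17
tcp_pos: [0.4409, 0.2312, 0.1246]
ee_rot: [[-0.836, 0.549, 0.0], [0.549, 0.836, 0.0], [-0.0, 0.0, -1.0]]
wrist_force: [-0.8, -1.2, -1.1]
gripper_width: 0.546
gripper_force: 30.0
```

>>> servo_tool --deltas '[{"tx":0,"ty":0,"tz":0.4,"ax":0,"ay":0,"az":0,"claw":30},{"tx":0,"ty":0,"tz":0.4,"ax":0,"ay":0,"az":0,"claw":30},{"tx":0,"ty":0,"tz":0.4,"ax":0,"ay":0,"az":0,"claw":48},{"tx":0,"ty":0,"tz":0.4,"ax":0,"ay":0,"az":0,"claw":50},{"tx":0,"ty":0,"tz":0.4,"ax":0,"ay":0,"az":0,"claw":54},{"tx":0,"ty":0,"tz":0.4,"ax":0,"ay":0,"az":0,"claw":62},{"tx":0,"ty":0,"tz":0.4,"ax":0,"ay":0,"az":0,"claw":75},{"tx":0,"ty":0,"tz":0.4,"ax":0,"ay":0,"az":0,"claw":87},{"tx":0,"ty":0,"tz":0.4,"ax":0,"ay":0,"az":0,"claw":87},{"tx":0,"ty":0,"tz":0.4,"ax":0,"ay":0,"az":0,"claw":87}]'

```text
time_s: 11.0
tcp_pos: [0.4409, 0.2314, 0.1239]
ee_rot: [[-0.836, 0.549, 0.0], [0.549, 0.836, 0.0], [-0.0, 0.0, -1.0]]
wrist_force: [-1.1, -0.8, -0.3]
gripper_width: 0.913
gripper_force: 0.0
```

>>> servo_tool --deltas '[{"tx":0,"ty":0,"tz":-10,"ax":0,"ay":0,"az":0,"claw":87},{"tx":0,"ty":0,"tz":-25,"ax":0,"ay":0,"az":0,"claw":87},{"tx":0,"ty":0,"tz":-50,"ax":0,"ay":0,"az":0,"claw":87},{"tx":0,"ty":0,"tz":-80,"ax":0,"ay":0,"az":0,"claw":87},{"tx":0,"ty":0,"tz":-110,"ax":0,"ay":0,"az":0,"claw":87},{"tx":0,"ty":0,"tz":-140,"ax":0,"ay":0,"az":0,"claw":87},{"tx":0,"ty":0,"tz":-165,"ax":0,"ay":0,"az":0,"claw":87},{"tx":0,"ty":0,"tz":-185,"ax":0,"ay":0,"az":0,"claw":87},{"tx":0,"ty":0,"tz":-195,"ax":0,"ay":0,"az":0,"claw":87},{"tx":0,"ty":0,"tz":-195,"ax":0,"ay":0,"az":0,"claw":87}]'

```text
time_s: 11.83
tcp_pos: [0.4416, 0.2318, 0.3212]
ee_rot: [[-0.836, 0.549, 0.004], [0.549, 0.836, 0.003], [-0.001, 0.005, -1.0]]
wrist_force: [0.7, -0.3, -0.2]
gripper_width: 0.997
gripper_force: 0.0
```

>>> servo_tool --deltas '[{"tx":-35,"ty":-12,"tz":-10,"ax":0,"ay":0,"az":-0.1,"claw":87},{"tx":-75,"ty":-27,"tz":-10,"ax":0,"ay":0,"az":-0.2,"claw":87},{"tx":-113,"ty":-41,"tz":-10,"ax":0,"ay":0,"az":-0.3,"claw":87},{"tx":-151,"ty":-54,"tz":-10,"ax":0,"ay":0,"az":-0.4,"claw":87},{"tx":-189,"ty":-68,"tz":-10,"ax":0,"ay":0,"az":-0.5,"claw":87},{"tx":-227,"ty":-82,"tz":-10,"ax":0,"ay":0,"az":-0.57,"claw":87},{"tx":-265,"ty":-95,"tz":-10,"ax":0,"ay":0,"az":-0.577,"claw":87},{"tx":-300,"ty":-108,"tz":-10,"ax":0,"ay":0,"az":-0.577,"claw":87},{"tx":-330,"ty":-119,"tz":-10,"ax":0,"ay":0,"az":-0.577,"claw":87},{"tx":-343,"ty":-123,"tz":-10,"ax":0,"ay":0,"az":-0.577,"claw":87},{"tx":-343,"ty":-123,"tz":-10,"ax":0,"ay":0,"az":-0.577,"claw":87},{"tx":-343,"ty":-123,"tz":-10,"ax":0,"ay":0,"az":-0.577,"claw":87}]'

```text
time_s: 12.83
tcp_pos: [0.6597, -0.0605, 0.3259]
ee_rot: [[-1.0, 0.006, -0.005], [0.006, 1.0, 0.0], [0.005, 0.0, -1.0]]
wrist_force: [0.3, 0.6, 0.5]
gripper_width: 0.998
gripper_force: 0.0
```

```bash
python3 look.py w_bust bust wood_plinth torso marble_plinth
```

```text
12.8833 [[-1.0, 0.0059, -0.0048, 0.6597], [0.0059, 1.0, 0.0001, -0.0605], [0.0048, 0.0001, -1.0, 0.3259], [0.0, 0.0, 0.0, 1.0]]
bust 0.62 [ 0.625 -0.097  0.149] [282. 151.]
wood_plinth 0.72 [ 0.61  -0.09   0.035] [296. 131.]
torso 0.7 [ 0.473 -0.242  0.035] [172.  21.]
torso 0.62 [ 0.501 -0.018  0.136] [361.  19.]
marble_plinth 0.88 [ 0.513 -0.033  0.036] [339.  54.]
marble_plinth 0.27 [0.648 0.114 0.047] [447. 160.]
```

View pics/w_bust.png

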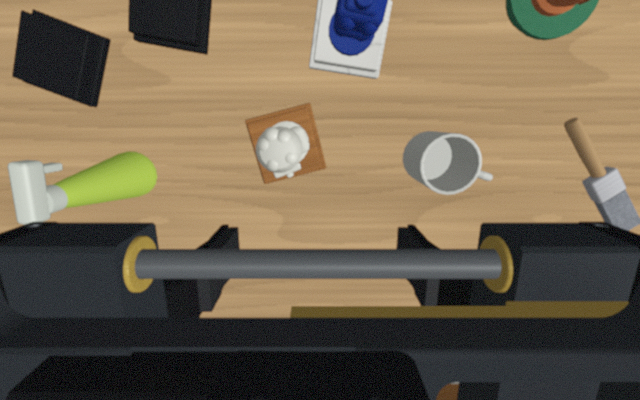

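The bust shows from above at (283,148) with its nose near (287,172), pointing about +x. The marble plinth and torso are at the top edge (352,40). I'll measure the bust.

```bash
python3 - <<'E'
from h import *
im=cv2.imread("pics/w_bust.png");C=np.load("pics/w_bust.npy")
print("cam",C[:3,3].round(3))
hsv=cv2.cvtColor(im,cv2.COLOR_BGR2HSV)
roi=np.zeros(im.shape[:2],np.uint8);roi[98:190,240:332]=1
white=((hsv[...,1]<60)&(hsv[...,2]>110)&(roi>0)).astype(np.uint8)
brown=((hsv[...,1]>130)&(hsv[...,2]<165)&(roi>0)).astype(np.uint8)
for n,m in(("w",white),("b",brown|white)):
    m=cv2.morphologyEx(m,cv2.MORPH_OPEN,np.ones((3,3)))
    c=max(cv2.findContours(m,0,2)[0],key=cv2.contourArea);h=cv2.convexHull(c)[:,0].astype(float)
    print(n,m.sum(),cv2.minEnclosingCircle(c))
    for z in (.014,.036,.12):print(z,[np.round(v,1) for v in cv2.minAreaRect(np.float32([wplane(C,p,z)[:2]*1000 for p in h]))])
cv2.imwrite("pics/bust_z.png",cv2.resize(im[95:195,235:335],(600,600),interpolation=cv2.INTER_CUBIC))
E
```

```text
cam [ 0.594 -0.06   0.47 ]
w 2241 ((284.5, 149.5), 29.094772338867188)
0.014 [array([ 634.4, -109.3]), array([73.1, 78.5]), np.float64(44.5)]
0.036 [array([ 632.5, -106.9]), array([69.6, 74.7]), np.float64(44.5)]
0.12 [array([625. , -97.9]), array([56.1, 60.2]), np.float64(44.5)]
b 4025 ((285.35174560546875, 142.91624450683594), 45.538150787353516)
0.014 [array([ 628.6, -105.6]), array([94.5, 94.5]), np.float64(14.4)]
0.036 [array([ 626.9, -103.4]), array([89.9, 89.9]), np.float64(14.4)]
0.12 [array([620.5, -95.1]), array([72.5, 72.5]), np.float64(14.4)]
```

View pics/bust_z.png

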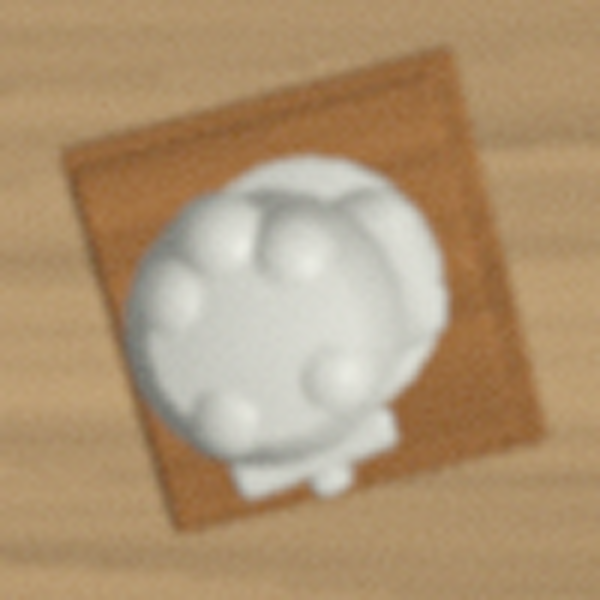

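```bash
python3 - <<'E'
from h import *
C=np.load("pics/w_bust.npy")
print("foot",wplane(C,(285.3,145),.040).round(4),"head",wplane(C,(279.3,149.2),.13).round(4))
go([.6286,-.1056,.124],[np.cos(np.radians(110)),np.sin(np.radians(110))])
E
```

```text
foot [ 0.6276 -0.1041  0.04  ] head [ 0.625  -0.1015  0.13  ]
t [ 30.8 -46.9 205.2] az -0.352
```

>>> servo_tool --deltas '[{"tx":10,"ty":-15,"tz":20,"ax":0,"ay":0,"az":-0.1,"claw":87},{"tx":20,"ty":-30,"tz":45,"ax":0,"ay":0,"az":-0.2,"claw":87},{"tx":32,"ty":-45,"tz":65,"ax":0,"ay":0,"az":-0.3,"claw":87},{"tx":32,"ty":-45,"tz":76,"ax":0,"ay":0,"az":-0.35,"claw":87},{"tx":32,"ty":-45,"tz":76,"ax":0,"ay":0,"az":-0.35,"claw":87},{"tx":32,"ty":-45,"tz":76,"ax":0,"ay":0,"az":-0.35,"claw":87},{"tx":32,"ty":-45,"tz":76,"ax":0,"ay":0,"az":-0.35,"claw":87}]'

```text
time_s: 13.67
tcp_pos: [0.6286, -0.1041, 0.2545]
ee_rot: [[-0.941, -0.339, 0.003], [-0.339, 0.941, -0.0], [-0.002, -0.001, -1.0]]
wrist_force: [-0.3, 0.1, 0.8]
gripper_width: 1.002
gripper_force: 0.0
```

```bash
python3 - <<'E'
from h import *
go([.627,-.104,.1242],[np.cos(np.radians(110)),np.sin(np.radians(110))]);s=sense();print(s["tcp_pos"],s["joints"][5])
E
```

```text
t [  1.8   0.8 130.3] az -0.003
[ 0.62861322 -0.10407879  0.25452226] -75.33025057811886
```

>>> servo_tool --deltas '[{"tx":1,"ty":1,"tz":20,"ax":0,"ay":0,"az":0,"claw":87},{"tx":1,"ty":1,"tz":45,"ax":0,"ay":0,"az":0,"claw":87},{"tx":1,"ty":1,"tz":72,"ax":0,"ay":0,"az":0,"claw":87},{"tx":1,"ty":1,"tz":96,"ax":0,"ay":0,"az":0,"claw":87},{"tx":1,"ty":1,"tz":114,"ax":0,"ay":0,"az":0,"claw":87},{"tx":1,"ty":1,"tz":125,"ax":0,"ay":0,"az":0,"claw":87},{"tx":1,"ty":1,"tz":129,"ax":0,"ay":0,"az":0,"claw":87},{"tx":1,"ty":1,"tz":130,"ax":0,"ay":0,"az":0,"claw":80},{"tx":1,"ty":1,"tz":130,"ax":0,"ay":0,"az":0,"claw":72},{"tx":1,"ty":1,"tz":130,"ax":0,"ay":0,"az":0,"claw":65},{"tx":1,"ty":1,"tz":130,"ax":0,"ay":0,"az":0,"claw":58},{"tx":1,"ty":1,"tz":130,"ax":0,"ay":0,"az":0,"claw":54}]'

```text
time_s: 14.67
tcp_pos: [0.6271, -0.1041, 0.1241]
ee_rot: [[-0.941, -0.339, 0.002], [-0.339, 0.941, 0.0], [-0.002, -0.001, -1.0]]
wrist_force: [0.7, 0.0, 0.1]
gripper_width: 0.704
gripper_force: 0.0
```

>>> servo_tool --deltas '[{"tx":0,"ty":0,"tz":0,"ax":0,"ay":0,"az":0,"claw":50},{"tx":0,"ty":0,"tz":0,"ax":0,"ay":0,"az":0,"claw":47},{"tx":0,"ty":0,"tz":0,"ax":0,"ay":0,"az":0,"claw":40},{"tx":0,"ty":0,"tz":0,"ax":0,"ay":0,"az":0,"claw":30},{"tx":0,"ty":0,"tz":0,"ax":0,"ay":0,"az":0,"claw":30},{"tx":0,"ty":0,"tz":0,"ax":0,"ay":0,"az":0,"claw":30}]'

```text
time_s: 15.17
tcp_pos: [0.6266, -0.1038, 0.1233]
ee_rot: [[-0.941, -0.339, 0.0], [-0.339, 0.941, 0.0], [-0.0, 0.0, -1.0]]
wrist_force: [-1.0, 3.4, 2.7]
gripper_width: 0.545
gripper_force: 29.9
```

>>> servo_tool --deltas '[{"tx":0,"ty":0,"tz":-4,"ax":0,"ay":0,"az":0,"claw":30},{"tx":0,"ty":0,"tz":-12,"ax":0,"ay":0,"az":0,"claw":30},{"tx":0,"ty":0,"tz":-28,"ax":0,"ay":0,"az":0,"claw":30},{"tx":0,"ty":0,"tz":-48,"ax":0,"ay":0,"az":0,"claw":30},{"tx":0,"ty":0,"tz":-70,"ax":0,"ay":0,"az":0,"claw":30},{"tx":0,"ty":0,"tz":-92,"ax":0,"ay":0,"az":0,"claw":30},{"tx":0,"ty":0,"tz":-114,"ax":0,"ay":0,"az":0,"claw":30},{"tx":0,"ty":0,"tz":-134,"ax":0,"ay":0,"az":0,"claw":30},{"tx":0,"ty":0,"tz":-152,"ax":0,"ay":0,"az":0,"claw":30},{"tx":0,"ty":0,"tz":-166,"ax":0,"ay":0,"az":0,"claw":30},{"tx":0,"ty":0,"tz":-174,"ax":0,"ay":0,"az":0,"claw":30},{"tx":0,"ty":0,"tz":-176,"ax":0,"ay":0,"az":0,"claw":30}]'

```text
time_s: 16.17
tcp_pos: [0.6268, -0.1045, 0.3004]
ee_rot: [[-0.941, -0.339, 0.002], [-0.339, 0.941, -0.0], [-0.002, -0.001, -1.0]]
wrist_force: [0.1, 1.0, -3.4]
gripper_width: 0.541
gripper_force: 29.9
```

```bash
python3 - <<'E'
from h import *
go([.4505,-.2505,.30]);s=sense();print(s["tcp_pos"],s["moment"])
E
```

```text
t [215.3 -77.7   0. ] az 0
[ 0.62680715 -0.1044633   0.30041123] [-0.04903769  0.01514429  0.00829667]
```

>>> servo_tool --deltas '[{"tx":6,"ty":-2,"tz":0,"ax":0,"ay":0,"az":0,"claw":30},{"tx":20,"ty":-7,"tz":0,"ax":0,"ay":0,"az":0,"claw":30},{"tx":42,"ty":-15,"tz":0,"ax":0,"ay":0,"az":0,"claw":30},{"tx":69,"ty":-25,"tz":0,"ax":0,"ay":0,"az":0,"claw":30},{"tx":97,"ty":-35,"tz":0,"ax":0,"ay":0,"az":0,"claw":30},{"tx":125,"ty":-45,"tz":0,"ax":0,"ay":0,"az":0,"claw":30},{"tx":152,"ty":-55,"tz":0,"ax":0,"ay":0,"az":0,"claw":30},{"tx":176,"ty":-63,"tz":0,"ax":0,"ay":0,"az":0,"claw":30},{"tx":195,"ty":-70,"tz":0,"ax":0,"ay":0,"az":0,"claw":30},{"tx":208,"ty":-75,"tz":0,"ax":0,"ay":0,"az":0,"claw":30},{"tx":215,"ty":-77.5,"tz":0,"ax":0,"ay":0,"az":0,"claw":30},{"tx":215,"ty":-77.5,"tz":0,"ax":0,"ay":0,"az":0,"claw":30}]'

```text
time_s: 17.17
tcp_pos: [0.4493, -0.2505, 0.2984]
ee_rot: [[-0.941, -0.337, -0.001], [-0.337, 0.941, 0.0], [0.001, 0.001, -1.0]]
wrist_force: [0.2, -0.6, -3.7]
gripper_width: 0.543
gripper_force: 29.9
```

>>> servo_tool --deltas '[{"tx":0,"ty":0,"tz":4,"ax":0,"ay":0,"az":0,"claw":30},{"tx":0,"ty":0,"tz":12,"ax":0,"ay":0,"az":0,"claw":30},{"tx":0,"ty":0,"tz":26,"ax":0,"ay":0,"az":0,"claw":30},{"tx":0,"ty":0,"tz":44,"ax":0,"ay":0,"az":0,"claw":30},{"tx":0,"ty":0,"tz":64,"ax":0,"ay":0,"az":0,"claw":30},{"tx":0,"ty":0,"tz":84,"ax":0,"ay":0,"az":0,"claw":30},{"tx":0,"ty":0,"tz":104,"ax":0,"ay":0,"az":0,"claw":30},{"tx":0,"ty":0,"tz":122,"ax":0,"ay":0,"az":0,"claw":30},{"tx":0,"ty":0,"tz":136,"ax":0,"ay":0,"az":0,"claw":30},{"tx":0,"ty":0,"tz":144,"ax":0,"ay":0,"az":0,"claw":30},{"tx":0,"ty":0,"tz":148,"ax":0,"ay":0,"az":0,"claw":30},{"tx":0,"ty":0,"tz":150,"ax":0,"ay":0,"az":0,"claw":30}]'

```text
time_s: 18.17
tcp_pos: [0.4509, -0.2496, 0.1482]
ee_rot: [[-0.94, -0.34, -0.001], [-0.34, 0.94, 0.0], [0.001, 0.0, -1.0]]
wrist_force: [0.9, 0.4, -3.7]
gripper_width: 0.548
gripper_force: 29.9
```

```bash
python3 - <<'E'
from h import *
im=capture("wrist")
go([.4505,-.2505,.1233]);s=sense();print(s["tcp_pos"])
cv2.imwrite("pics/s2.png",np.hstack([cv2.resize(capture("scene")[90:240,170:370],(800,600))]))
E
```

```text
t [ 0.7 -0.6 25.2] az 0
[ 0.45093537 -0.24971392  0.14851285]
```

View pics/s2.png

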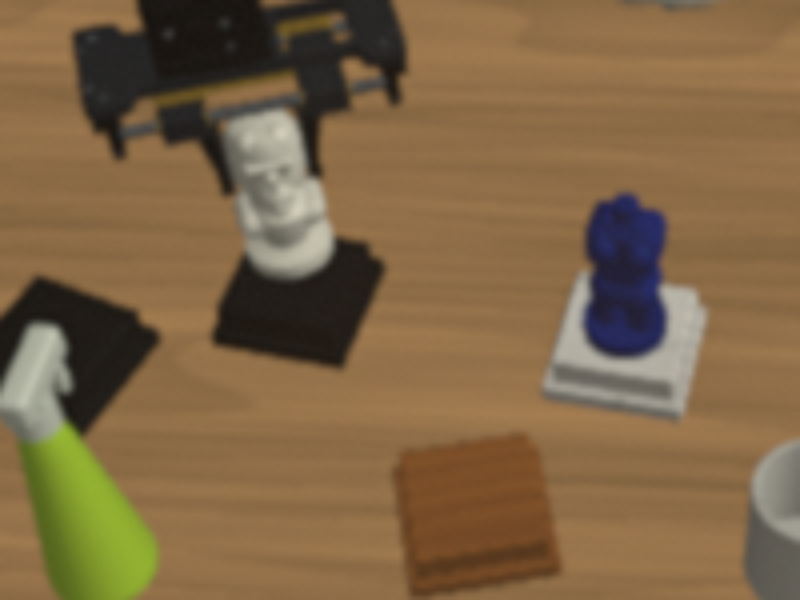

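The bust hangs upright at (283,195) just above the right black plinth, and the wood plinth at (475,510) is empty. I'll lower it gently.

>>> servo_tool --deltas '[{"tx":0.5,"ty":-0.5,"tz":5,"ax":0,"ay":0,"az":0,"claw":30},{"tx":0.5,"ty":-0.5,"tz":11,"ax":0,"ay":0,"az":0,"claw":30},{"tx":0.5,"ty":-0.5,"tz":16,"ax":0,"ay":0,"az":0,"claw":30},{"tx":0.5,"ty":-0.5,"tz":19,"ax":0,"ay":0,"az":0,"claw":30},{"tx":0.5,"ty":-0.5,"tz":21,"ax":0,"ay":0,"az":0,"claw":30},{"tx":0.5,"ty":-0.5,"tz":22.5,"ax":0,"ay":0,"az":0,"claw":30},{"tx":0.5,"ty":-0.5,"tz":23.5,"ax":0,"ay":0,"az":0,"claw":30},{"tx":0.5,"ty":-0.5,"tz":24.2,"ax":0,"ay":0,"az":0,"claw":30},{"tx":0.5,"ty":-0.5,"tz":24.7,"ax":0,"ay":0,"az":0,"claw":30},{"tx":0.5,"ty":-0.5,"tz":25,"ax":0,"ay":0,"az":0,"claw":30},{"tx":0.5,"ty":-0.5,"tz":25,"ax":0,"ay":0,"az":0,"claw":30}]'

```text
time_s: 19.18
tcp_pos: [0.4502, -0.2506, 0.124]
ee_rot: [[-0.941, -0.339, 0.0], [-0.339, 0.941, -0.0], [-0.0, -0.0, -1.0]]
wrist_force: [-0.7, -0.4, -3.8]
gripper_width: 0.542
gripper_force: 29.9
```

>>> servo_tool --deltas '[{"tx":0,"ty":0,"tz":0.4,"ax":0,"ay":0,"az":0,"claw":30},{"tx":0,"ty":0,"tz":0.8,"ax":0,"ay":0,"az":0,"claw":30},{"tx":0,"ty":0,"tz":1,"ax":0,"ay":0,"az":0,"claw":30},{"tx":0,"ty":0,"tz":1,"ax":0,"ay":0,"az":0,"claw":30},{"tx":0,"ty":0,"tz":1,"ax":0,"ay":0,"az":0,"claw":30}]'

```text
time_s: 19.6
tcp_pos: [0.4504, -0.2506, 0.1233]
ee_rot: [[-0.941, -0.339, 0.001], [-0.339, 0.941, -0.0], [-0.0, -0.0, -1.0]]
wrist_force: [-0.8, 0.9, -1.3]
gripper_width: 0.543
gripper_force: 29.9
```

>>> servo_tool --deltas '[{"tx":0,"ty":0,"tz":0.4,"ax":0,"ay":0,"az":0,"claw":30},{"tx":0,"ty":0,"tz":0.4,"ax":0,"ay":0,"az":0,"claw":30},{"tx":0,"ty":0,"tz":0.4,"ax":0,"ay":0,"az":0,"claw":48},{"tx":0,"ty":0,"tz":0.4,"ax":0,"ay":0,"az":0,"claw":50},{"tx":0,"ty":0,"tz":0.4,"ax":0,"ay":0,"az":0,"claw":54},{"tx":0,"ty":0,"tz":0.4,"ax":0,"ay":0,"az":0,"claw":62},{"tx":0,"ty":0,"tz":0.4,"ax":0,"ay":0,"az":0,"claw":75},{"tx":0,"ty":0,"tz":0.4,"ax":0,"ay":0,"az":0,"claw":87},{"tx":0,"ty":0,"tz":0.4,"ax":0,"ay":0,"az":0,"claw":87},{"tx":0,"ty":0,"tz":0.4,"ax":0,"ay":0,"az":0,"claw":87}]'

```text
time_s: 20.43
tcp_pos: [0.4503, -0.2507, 0.1225]
ee_rot: [[-0.941, -0.339, 0.0], [-0.339, 0.941, -0.0], [-0.0, -0.0, -1.0]]
wrist_force: [-0.3, -0.3, -0.6]
gripper_width: 0.914
gripper_force: 0.0
```

>>> servo_tool --deltas '[{"tx":0,"ty":0,"tz":-10,"ax":0,"ay":0,"az":0,"claw":87},{"tx":0,"ty":0,"tz":-25,"ax":0,"ay":0,"az":0,"claw":87},{"tx":0,"ty":0,"tz":-50,"ax":0,"ay":0,"az":0,"claw":87},{"tx":0,"ty":0,"tz":-80,"ax":0,"ay":0,"az":0,"claw":87},{"tx":0,"ty":0,"tz":-110,"ax":0,"ay":0,"az":0,"claw":87},{"tx":0,"ty":0,"tz":-140,"ax":0,"ay":0,"az":0,"claw":87},{"tx":0,"ty":0,"tz":-165,"ax":0,"ay":0,"az":0,"claw":87},{"tx":0,"ty":0,"tz":-185,"ax":0,"ay":0,"az":0,"claw":87},{"tx":0,"ty":0,"tz":-200,"ax":0,"ay":0,"az":0,"claw":87},{"tx":0,"ty":0,"tz":-200,"ax":0,"ay":0,"az":0,"claw":87}]'

```text
time_s: 21.27
tcp_pos: [0.4515, -0.2513, 0.3274]
ee_rot: [[-0.941, -0.339, 0.008], [-0.339, 0.941, -0.003], [-0.007, -0.006, -1.0]]
wrist_force: [-0.0, 0.6, 0.1]
gripper_width: 1.0
gripper_force: 0.0
```

```bash
python3 - <<'E'
from h import *
go([.545,-.025,.33],[0,1]);s=sense();print(s["tcp_pos"])
E
```

```text
t [-164.8  181.1   -2.6] az 0.346
[ 0.45146289 -0.25130283  0.32736596]
```

>>> servo_tool --deltas '[{"tx":-25,"ty":27,"tz":-5,"ax":0,"ay":0,"az":0.1,"claw":87},{"tx":-50,"ty":55,"tz":-5,"ax":0,"ay":0,"az":0.2,"claw":87},{"tx":-75,"ty":83,"tz":-5,"ax":0,"ay":0,"az":0.3,"claw":87},{"tx":-100,"ty":110,"tz":-5,"ax":0,"ay":0,"az":0.346,"claw":87},{"tx":-125,"ty":137,"tz":-5,"ax":0,"ay":0,"az":0.346,"claw":87},{"tx":-148,"ty":163,"tz":-5,"ax":0,"ay":0,"az":0.346,"claw":87},{"tx":-165,"ty":181,"tz":-5,"ax":0,"ay":0,"az":0.346,"claw":87},{"tx":-165,"ty":181,"tz":-5,"ax":0,"ay":0,"az":0.346,"claw":87},{"tx":-165,"ty":181,"tz":-5,"ax":0,"ay":0,"az":0.346,"claw":87},{"tx":-165,"ty":181,"tz":-5,"ax":0,"ay":0,"az":0.346,"claw":87}]'

```text
time_s: 22.1
tcp_pos: [0.5436, -0.0247, 0.3271]
ee_rot: [[-1.0, 0.0, -0.001], [0.0, 1.0, -0.0], [0.001, -0.0, -1.0]]
wrist_force: [0.6, -0.6, 0.5]
gripper_width: 0.999
gripper_force: 0.0
```

```bash
python3 look.py w_torso torso marble_plinth; python3 - <<'E'
import cv2
im=cv2.imread("pics/w_torso.png");cv2.imwrite("pics/w_torso_c.png",cv2.resize(im[20:220,180:440],(780,600),interpolation=cv2.INTER_CUBIC))
E
```

```text
22.15 [[-1.0, 0.0001, -0.0012, 0.5436], [0.0001, 1.0, -0.0003, -0.0247], [0.0012, -0.0003, -1.0, 0.3271], [0.0, 0.0, 0.0, 1.0]]
torso 0.94 [ 0.488 -0.018  0.142] [324. 128.]
marble_plinth 0.78 [ 0.469 -0.019  0.035] [322. 112.]
```

View pics/w_torso_c.png

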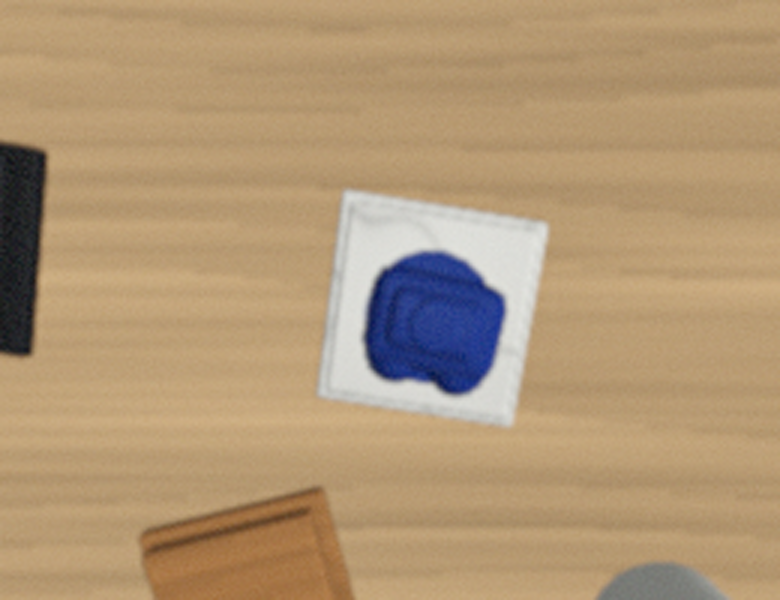

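The torso is at crop (435,322), on the marble plinth whose corners are (347,190), (548,222), (512,425), (318,395). Its shoulder line runs about 13° clockwise.

```bash
python3 - <<'E'
from h import *
im=cv2.imread("pics/w_torso.png");C=np.load("pics/w_torso.npy")
print("cam",C[:3,3].round(3))
q=np.float32([[347,190],[548,222],[512,425],[318,395]])/3+[180,20]
for z in(.014,.036):
    w=np.float32([wplane(C,p,z)[:2]*1000 for p in q]);print([np.round(v,1) for v in cv2.minAreaRect(w)],w.mean(0))
hsv=cv2.cvtColor(im,cv2.COLOR_BGR2HSV);roi=np.zeros(im.shape[:2],np.uint8);roi[75:170,280:370]=1
b=((hsv[...,0]>105)&(hsv[...,0]<130)&(hsv[...,1]>120)&(roi>0)).astype(np.uint8)
c=max(cv2.findContours(b,0,2)[0],key=cv2.contourArea);print(cv2.minEnclosingCircle(c),cv2.boundingRect(c))
for z in (.04,.11,.125):print([np.round(v,1) for v in cv2.minAreaRect(np.float32([wplane(C,p,z)[:2]*1000 for p in c[:,0].astype(float)]))])
print("foot back edge",wplane(C,(180+435/3,20+250/3),.04))
a=np.radians(76.5);go([.4865,-.018,.25],[np.cos(a),np.sin(a)])
E
```

```text
cam [ 0.477 -0.025  0.471]
[array([485. , -16.6]), array([95., 95.]), np.float64(81.5)] [484.9559   -16.175789]
[array([484.6, -17. ]), array([90.4, 90.4]), np.float64(81.5)] [484.58057 -16.59568]
((324.2185363769531, 128.12582397460938), 23.969539642333984) (302, 105, 46, 46)
[array([488.8, -15.7]), array([57.7, 56.7]), np.float64(77.3)]
[array([486.9, -17.2]), array([48.3, 47.5]), np.float64(77.3)]
[array([486.5, -17.5]), array([46.3, 45.5]), np.float64(77.3)]
foot back edge [ 0.45861853 -0.01515561  0.04      ]
t [57.1  7.3 77.7] az 0.234
```

>>> servo_tool --deltas '[{"tx":20,"ty":3,"tz":20,"ax":0,"ay":0,"az":0.1,"claw":87},{"tx":40,"ty":6,"tz":45,"ax":0,"ay":0,"az":0.2,"claw":87},{"tx":54,"ty":8,"tz":65,"ax":0,"ay":0,"az":0.225,"claw":87},{"tx":57.5,"ty":8,"tz":76,"ax":0,"ay":0,"az":0.225,"claw":87},{"tx":57.5,"ty":8,"tz":78,"ax":0,"ay":0,"az":0.225,"claw":87},{"tx":57.5,"ty":8,"tz":78,"ax":0,"ay":0,"az":0.225,"claw":87},{"tx":57.5,"ty":8,"tz":78,"ax":0,"ay":0,"az":0.225,"claw":87}]'

```text
time_s: 22.83
tcp_pos: [0.4875, -0.0168, 0.2506]
ee_rot: [[-0.975, 0.224, 0.002], [0.224, 0.975, 0.0], [-0.002, 0.0, -1.0]]
wrist_force: [-0.1, -0.2, 0.4]
gripper_width: 1.001
gripper_force: 0.0
```

```bash
python3 - <<'E'
from h import *
a=np.radians(77);go([.486,-.017,.1238],[np.cos(a),np.sin(a)])
E
```

```text
t [  1.7  -0.6 126.8] az 0.001
```

>>> servo_tool --deltas '[{"tx":1,"ty":-0.5,"tz":20,"ax":0,"ay":0,"az":0,"claw":87},{"tx":1,"ty":-0.5,"tz":45,"ax":0,"ay":0,"az":0,"claw":87},{"tx":1,"ty":-0.5,"tz":70,"ax":0,"ay":0,"az":0,"claw":87},{"tx":1,"ty":-0.5,"tz":93,"ax":0,"ay":0,"az":0,"claw":87},{"tx":1,"ty":-0.5,"tz":111,"ax":0,"ay":0,"az":0,"claw":87},{"tx":1,"ty":-0.5,"tz":122,"ax":0,"ay":0,"az":0,"claw":87},{"tx":1,"ty":-0.5,"tz":126,"ax":0,"ay":0,"az":0,"claw":87},{"tx":1,"ty":-0.5,"tz":126.5,"ax":0,"ay":0,"az":0,"claw":80},{"tx":1,"ty":-0.5,"tz":126.5,"ax":0,"ay":0,"az":0,"claw":72},{"tx":1,"ty":-0.5,"tz":126.5,"ax":0,"ay":0,"az":0,"claw":65},{"tx":1,"ty":-0.5,"tz":126.5,"ax":0,"ay":0,"az":0,"claw":58},{"tx":1,"ty":-0.5,"tz":126.5,"ax":0,"ay":0,"az":0,"claw":54}]'

```text
time_s: 23.83
tcp_pos: [0.4861, -0.0165, 0.1239]
ee_rot: [[-0.975, 0.223, 0.002], [0.223, 0.975, 0.0], [-0.002, 0.001, -1.0]]
wrist_force: [0.3, 0.7, 0.9]
gripper_width: 0.71
gripper_force: 0.0
```

>>> servo_tool --deltas '[{"tx":0,"ty":0,"tz":0,"ax":0,"ay":0,"az":0,"claw":50},{"tx":0,"ty":0,"tz":0,"ax":0,"ay":0,"az":0,"claw":47},{"tx":0,"ty":0,"tz":0,"ax":0,"ay":0,"az":0,"claw":40},{"tx":0,"ty":0,"tz":0,"ax":0,"ay":0,"az":0,"claw":30},{"tx":0,"ty":0,"tz":0,"ax":0,"ay":0,"az":0,"claw":30},{"tx":0,"ty":0,"tz":0,"ax":0,"ay":0,"az":0,"claw":30}]'

```text
time_s: 24.33
tcp_pos: [0.4855, -0.0167, 0.1233]
ee_rot: [[-0.975, 0.223, 0.0], [0.223, 0.975, -0.0], [-0.0, -0.0, -1.0]]
wrist_force: [-1.4, -1.9, 2.9]
gripper_width: 0.55
gripper_force: 30.0
```

>>> servo_tool --deltas '[{"tx":0,"ty":0,"tz":-4,"ax":0,"ay":0,"az":0,"claw":30},{"tx":0,"ty":0,"tz":-12,"ax":0,"ay":0,"az":0,"claw":30},{"tx":0,"ty":0,"tz":-28,"ax":0,"ay":0,"az":0,"claw":30},{"tx":0,"ty":0,"tz":-48,"ax":0,"ay":0,"az":0,"claw":30},{"tx":0,"ty":0,"tz":-70,"ax":0,"ay":0,"az":0,"claw":30},{"tx":0,"ty":0,"tz":-92,"ax":0,"ay":0,"az":0,"claw":30},{"tx":0,"ty":0,"tz":-114,"ax":0,"ay":0,"az":0,"claw":30},{"tx":0,"ty":0,"tz":-134,"ax":0,"ay":0,"az":0,"claw":30},{"tx":0,"ty":0,"tz":-152,"ax":0,"ay":0,"az":0,"claw":30},{"tx":0,"ty":0,"tz":-166,"ax":0,"ay":0,"az":0,"claw":30},{"tx":0,"ty":0,"tz":-174,"ax":0,"ay":0,"az":0,"claw":30},{"tx":0,"ty":0,"tz":-176,"ax":0,"ay":0,"az":0,"claw":30}]'

```text
time_s: 25.33
tcp_pos: [0.4858, -0.0164, 0.3003]
ee_rot: [[-0.975, 0.223, 0.002], [0.223, 0.975, 0.001], [-0.002, 0.001, -1.0]]
wrist_force: [0.7, 0.3, -4.2]
gripper_width: 0.548
gripper_force: 30.0
```

```bash
python3 - <<'E'
from h import *
capture("top")
for l in("wood_plinth","marble_plinth"):
  for r in trace(l,"top")[:2]:
    m=r["mask"].astype(np.uint8);c=max(cv2.findContours(m,0,2)[0],key=cv2.contourArea)[:,0].astype(float)
    for z in(.014,.036):print(l,round(r["confidence"],2),[np.round(v,1) for v in cv2.minAreaRect(np.float32([onplane("top",p,z)[:2]*1000 for p in c]))])
go([.6277,-.1045,.30]);s=sense();print(s["tcp_pos"])
E
```

```text
wood_plinth 0.82 [array([ 631.5, -117.9]), array([99.4, 75.9]), np.float64(17.4)]
wood_plinth 0.82 [array([ 627.3, -115.5]), array([97.2, 74.2]), np.float64(17.4)]
t [-158.9  -53.8   -2.4] az 0
[ 0.48483171 -0.01653791  0.29795754]
```

>>> servo_tool --deltas '[{"tx":-5,"ty":-2,"tz":0,"ax":0,"ay":0,"az":0,"claw":30},{"tx":-16,"ty":-5,"tz":0,"ax":0,"ay":0,"az":0,"claw":30},{"tx":-34,"ty":-12,"tz":0,"ax":0,"ay":0,"az":0,"claw":30},{"tx":-56,"ty":-19,"tz":0,"ax":0,"ay":0,"az":0,"claw":30},{"tx":-79,"ty":-27,"tz":0,"ax":0,"ay":0,"az":0,"claw":30},{"tx":-102,"ty":-35,"tz":0,"ax":0,"ay":0,"az":0,"claw":30},{"tx":-124,"ty":-42,"tz":0,"ax":0,"ay":0,"az":0,"claw":30},{"tx":-142,"ty":-48,"tz":0,"ax":0,"ay":0,"az":0,"claw":30},{"tx":-153,"ty":-52,"tz":0,"ax":0,"ay":0,"az":0,"claw":30},{"tx":-158.5,"ty":-54,"tz":0,"ax":0,"ay":0,"az":0,"claw":30},{"tx":-158.5,"ty":-54,"tz":0,"ax":0,"ay":0,"az":0,"claw":30},{"tx":-158.5,"ty":-54,"tz":0,"ax":0,"ay":0,"az":0,"claw":30}]'

```text
time_s: 26.48
tcp_pos: [0.6278, -0.1049, 0.2979]
ee_rot: [[-0.975, 0.224, -0.002], [0.224, 0.975, 0.0], [0.002, -0.0, -1.0]]
wrist_force: [0.0, 0.7, -3.7]
gripper_width: 0.548
gripper_force: 30.0
```

>>> servo_tool --deltas '[{"tx":0,"ty":0,"tz":4,"ax":0,"ay":0,"az":0,"claw":30},{"tx":0,"ty":0,"tz":12,"ax":0,"ay":0,"az":0,"claw":30},{"tx":0,"ty":0,"tz":26,"ax":0,"ay":0,"az":0,"claw":30},{"tx":0,"ty":0,"tz":44,"ax":0,"ay":0,"az":0,"claw":30},{"tx":0,"ty":0,"tz":64,"ax":0,"ay":0,"az":0,"claw":30},{"tx":0,"ty":0,"tz":84,"ax":0,"ay":0,"az":0,"claw":30},{"tx":0,"ty":0,"tz":104,"ax":0,"ay":0,"az":0,"claw":30},{"tx":0,"ty":0,"tz":122,"ax":0,"ay":0,"az":0,"claw":30},{"tx":0,"ty":0,"tz":136,"ax":0,"ay":0,"az":0,"claw":30},{"tx":0,"ty":0,"tz":144,"ax":0,"ay":0,"az":0,"claw":30},{"tx":0,"ty":0,"tz":148,"ax":0,"ay":0,"az":0,"claw":30},{"tx":0,"ty":0,"tz":150,"ax":0,"ay":0,"az":0,"claw":30}]'

```text
time_s: 27.48
tcp_pos: [0.6277, -0.1044, 0.1488]
ee_rot: [[-0.975, 0.223, -0.0], [0.223, 0.975, -0.0], [0.0, -0.0, -1.0]]
wrist_force: [-0.7, 0.4, -3.7]
gripper_width: 0.551
gripper_force: 30.0
```

```bash
python3 - <<'E'
from h import *
capture("wrist")
go([.6275,-.1045,.1233]);s=sense();print(s["tcp_pos"])
E
```

```text
t [ 0.4 -0.1 25.7] az 0
[ 0.62795327 -0.10447306  0.14905004]
```

>>> servo_tool --deltas '[{"tx":0,"ty":0,"tz":5,"ax":0,"ay":0,"az":0,"claw":30},{"tx":0,"ty":0,"tz":11,"ax":0,"ay":0,"az":0,"claw":30},{"tx":0,"ty":0,"tz":16,"ax":0,"ay":0,"az":0,"claw":30},{"tx":0,"ty":0,"tz":19,"ax":0,"ay":0,"az":0,"claw":30},{"tx":0,"ty":0,"tz":21,"ax":0,"ay":0,"az":0,"claw":30},{"tx":0,"ty":0,"tz":22.5,"ax":0,"ay":0,"az":0,"claw":30},{"tx":0,"ty":0,"tz":23.5,"ax":0,"ay":0,"az":0,"claw":30},{"tx":0,"ty":0,"tz":24.2,"ax":0,"ay":0,"az":0,"claw":30},{"tx":0,"ty":0,"tz":24.8,"ax":0,"ay":0,"az":0,"claw":30},{"tx":0,"ty":0,"tz":25.3,"ax":0,"ay":0,"az":0,"claw":30},{"tx":0,"ty":0,"tz":25.3,"ax":0,"ay":0,"az":0,"claw":30},{"tx":0,"ty":0,"tz":25.3,"ax":0,"ay":0,"az":0,"claw":30}]'

```text
time_s: 28.53
tcp_pos: [0.628, -0.1046, 0.1239]
ee_rot: [[-0.975, 0.223, 0.0], [0.223, 0.975, -0.0], [-0.0, 0.0, -1.0]]
wrist_force: [0.5, 0.3, -3.5]
gripper_width: 0.55
gripper_force: 30.0
```

>>> servo_tool --deltas '[{"tx":0,"ty":0,"tz":0.4,"ax":0,"ay":0,"az":0,"claw":30},{"tx":0,"ty":0,"tz":0.8,"ax":0,"ay":0,"az":0,"claw":30},{"tx":0,"ty":0,"tz":1,"ax":0,"ay":0,"az":0,"claw":30},{"tx":0,"ty":0,"tz":1,"ax":0,"ay":0,"az":0,"claw":30},{"tx":0,"ty":0,"tz":1,"ax":0,"ay":0,"az":0,"claw":30}]'

```text
time_s: 28.95
tcp_pos: [0.6282, -0.1047, 0.1234]
ee_rot: [[-0.975, 0.223, 0.001], [0.223, 0.975, -0.0], [-0.001, 0.0, -1.0]]
wrist_force: [-0.4, 0.1, 1.0]
gripper_width: 0.55
gripper_force: 30.0
```

>>> servo_tool --deltas '[{"tx":0,"ty":0,"tz":0,"ax":0,"ay":0,"az":0,"claw":48},{"tx":0,"ty":0,"tz":0,"ax":0,"ay":0,"az":0,"claw":50},{"tx":0,"ty":0,"tz":0,"ax":0,"ay":0,"az":0,"claw":54},{"tx":0,"ty":0,"tz":0,"ax":0,"ay":0,"az":0,"claw":62},{"tx":0,"ty":0,"tz":0,"ax":0,"ay":0,"az":0,"claw":75},{"tx":0,"ty":0,"tz":0,"ax":0,"ay":0,"az":0,"claw":87},{"tx":0,"ty":0,"tz":0,"ax":0,"ay":0,"az":0,"claw":87},{"tx":0,"ty":0,"tz":0,"ax":0,"ay":0,"az":0,"claw":87}]'

```text
time_s: 29.62
tcp_pos: [0.628, -0.1046, 0.1228]
ee_rot: [[-0.975, 0.223, 0.0], [0.223, 0.975, -0.0], [-0.0, 0.0, -1.0]]
wrist_force: [0.6, 0.4, 0.4]
gripper_width: 0.915
gripper_force: 0.0
```

>>> servo_tool --deltas '[{"tx":0,"ty":0,"tz":-10,"ax":0,"ay":0,"az":0,"claw":87},{"tx":0,"ty":0,"tz":-25,"ax":0,"ay":0,"az":0,"claw":87},{"tx":0,"ty":0,"tz":-50,"ax":0,"ay":0,"az":0,"claw":87},{"tx":0,"ty":0,"tz":-80,"ax":0,"ay":0,"az":0,"claw":87},{"tx":0,"ty":0,"tz":-110,"ax":0,"ay":0,"az":0,"claw":87},{"tx":0,"ty":0,"tz":-140,"ax":0,"ay":0,"az":0,"claw":87},{"tx":0,"ty":0,"tz":-160,"ax":0,"ay":0,"az":0,"claw":87},{"tx":0,"ty":0,"tz":-170,"ax":0,"ay":0,"az":0,"claw":87},{"tx":0,"ty":0,"tz":-170,"ax":0,"ay":0,"az":0,"claw":87},{"tx":0,"ty":0,"tz":-170,"ax":0,"ay":0,"az":0,"claw":87}]'

```text
time_s: 30.45
tcp_pos: [0.6275, -0.1045, 0.2923]
ee_rot: [[-0.975, 0.224, -0.0], [0.224, 0.975, 0.001], [0.001, 0.001, -1.0]]
wrist_force: [0.5, 0.5, 0.2]
gripper_width: 0.999
gripper_force: 0.0
```

```bash
python3 - <<'E'
from h import *
capture("top")
a=np.radians(56.7);go([.4409,.2313,.25],[np.cos(a),np.sin(a)]);s=sense();print(s["tcp_pos"])
for l in("owl","turntable","bust"):
  for r in recognise(l,"top")[:1]: print(l,r["confidence"],toworld("top",r["xyz"]).round(3))
E
```

```text
t [256.4 285.6  41.9] az 0.356
[ 0.62713455 -0.10442759  0.29110243]
owl 0.95 [0.444 0.232 0.147]
turntable 0.78 [0.425 0.26  0.037]
bust 0.61 [ 0.451 -0.236  0.14 ]
```

>>> servo_tool --deltas '[{"tx":15,"ty":17,"tz":0,"ax":0,"ay":0,"az":0.05,"claw":87},{"tx":38,"ty":43,"tz":0,"ax":0,"ay":0,"az":0.1,"claw":87},{"tx":63,"ty":70,"tz":0,"ax":0,"ay":0,"az":0.15,"claw":87},{"tx":88,"ty":98,"tz":0,"ax":0,"ay":0,"az":0.2,"claw":87},{"tx":113,"ty":126,"tz":0,"ax":0,"ay":0,"az":0.25,"claw":87},{"tx":138,"ty":154,"tz":0,"ax":0,"ay":0,"az":0.3,"claw":87},{"tx":163,"ty":182,"tz":0,"ax":0,"ay":0,"az":0.35,"claw":87},{"tx":188,"ty":210,"tz":0,"ax":0,"ay":0,"az":0.356,"claw":87},{"tx":213,"ty":237,"tz":0,"ax":0,"ay":0,"az":0.356,"claw":87},{"tx":236,"ty":263,"tz":10,"ax":0,"ay":0,"az":0.356,"claw":87},{"tx":251,"ty":280,"tz":20,"ax":0,"ay":0,"az":0.356,"claw":87},{"tx":256.5,"ty":285.5,"tz":30,"ax":0,"ay":0,"az":0.356,"claw":87}]'

```text
time_s: 31.65
tcp_pos: [0.4401, 0.2331, 0.2617]
ee_rot: [[-0.838, 0.546, -0.001], [0.546, 0.838, -0.0], [0.001, -0.001, -1.0]]
wrist_force: [0.1, -1.2, -0.7]
gripper_width: 1.003
gripper_force: 0.0
```

>>> servo_tool --deltas '[{"tx":0,"ty":0,"tz":10,"ax":0,"ay":0,"az":0,"claw":87},{"tx":0,"ty":0,"tz":10,"ax":0,"ay":0,"az":0,"claw":87},{"tx":0,"ty":0,"tz":10,"ax":0,"ay":0,"az":0,"claw":87}]'

```text
time_s: 31.9
tcp_pos: [0.4419, 0.2298, 0.2519]
ee_rot: [[-0.835, 0.55, -0.001], [0.55, 0.835, -0.002], [0.0, -0.002, -1.0]]
wrist_force: [-0.4, -0.4, 0.2]
gripper_width: 1.0
gripper_force: 0.0
```

```bash
python3 - <<'E'
from h import *
a=np.radians(56.7);go([.4409,.2313,.1236],[np.cos(a),np.sin(a)]);s=sense();print(s["tcp_pos"],s["joints"][5])
E
```

```text
t [  1.6   1.  128.3] az -0.001
[0.4418844  0.22984118 0.25185959] -169.57116087568406
```

>>> servo_tool --deltas '[{"tx":0.5,"ty":0.5,"tz":20,"ax":0,"ay":0,"az":0,"claw":87},{"tx":0.5,"ty":0.5,"tz":45,"ax":0,"ay":0,"az":0,"claw":87},{"tx":0.5,"ty":0.5,"tz":70,"ax":0,"ay":0,"az":0,"claw":87},{"tx":0.5,"ty":0.5,"tz":94,"ax":0,"ay":0,"az":0,"claw":87},{"tx":0.5,"ty":0.5,"tz":112,"ax":0,"ay":0,"az":0,"claw":87},{"tx":0.5,"ty":0.5,"tz":122,"ax":0,"ay":0,"az":0,"claw":87},{"tx":0.5,"ty":0.5,"tz":127,"ax":0,"ay":0,"az":0,"claw":87},{"tx":0.5,"ty":0.5,"tz":127.5,"ax":0,"ay":0,"az":0,"claw":87},{"tx":0.5,"ty":0.5,"tz":127.5,"ax":0,"ay":0,"az":0,"claw":87}]'

```text
time_s: 32.65
tcp_pos: [0.4424, 0.2314, 0.1258]
ee_rot: [[-0.835, 0.55, 0.001], [0.55, 0.835, 0.0], [-0.001, 0.001, -1.0]]
wrist_force: [-0.2, 0.5, 1.3]
gripper_width: 1.001
gripper_force: 0.0
```

>>> servo_tool --deltas '[{"tx":0,"ty":0,"tz":0,"ax":0,"ay":0,"az":0,"claw":78},{"tx":0,"ty":0,"tz":0,"ax":0,"ay":0,"az":0,"claw":68},{"tx":0,"ty":0,"tz":0,"ax":0,"ay":0,"az":0,"claw":60},{"tx":0,"ty":0,"tz":0,"ax":0,"ay":0,"az":0,"claw":54},{"tx":0,"ty":0,"tz":0,"ax":0,"ay":0,"az":0,"claw":50},{"tx":0,"ty":0,"tz":0,"ax":0,"ay":0,"az":0,"claw":47},{"tx":0,"ty":0,"tz":0,"ax":0,"ay":0,"az":0,"claw":40},{"tx":0,"ty":0,"tz":0,"ax":0,"ay":0,"az":0,"claw":30},{"tx":0,"ty":0,"tz":0,"ax":0,"ay":0,"az":0,"claw":30},{"tx":0,"ty":0,"tz":0,"ax":0,"ay":0,"az":0,"claw":30}]'

```text
time_s: 33.48
tcp_pos: [0.4412, 0.2312, 0.1253]
ee_rot: [[-0.836, 0.549, -0.001], [0.549, 0.836, -0.001], [0.0, -0.001, -1.0]]
wrist_force: [-1.6, -1.7, 2.6]
gripper_width: 0.541
gripper_force: 30.0
```

>>> servo_tool --deltas '[{"tx":0,"ty":0,"tz":-4,"ax":0,"ay":0,"az":0,"claw":30},{"tx":0,"ty":0,"tz":-12,"ax":0,"ay":0,"az":0,"claw":30},{"tx":0,"ty":0,"tz":-28,"ax":0,"ay":0,"az":0,"claw":30},{"tx":0,"ty":0,"tz":-46,"ax":0,"ay":0,"az":0,"claw":30},{"tx":0,"ty":0,"tz":-62,"ax":0,"ay":0,"az":0,"claw":30},{"tx":0,"ty":0,"tz":-76,"ax":0,"ay":0,"az":0,"claw":30},{"tx":0,"ty":0,"tz":-86,"ax":0,"ay":0,"az":0,"claw":30},{"tx":0,"ty":0,"tz":-90,"ax":0,"ay":0,"az":0,"claw":30},{"tx":0,"ty":0,"tz":-90,"ax":0,"ay":0,"az":0,"claw":30},{"tx":0,"ty":0,"tz":-90,"ax":0,"ay":0,"az":0,"claw":30}]'

```text
time_s: 34.32
tcp_pos: [0.4411, 0.2314, 0.2146]
ee_rot: [[-0.836, 0.549, -0.001], [0.549, 0.836, -0.0], [0.001, -0.001, -1.0]]
wrist_force: [-0.7, -0.2, -4.4]
gripper_width: 0.546
gripper_force: 30.0
```

```bash
python3 - <<'E'
from h import *
go([.485,-.0165,.215]);s=sense();print(s["tcp_pos"])
capture("top")
for l in("marble_plinth",):
  for r in trace(l,"top")[:1]:
    m=r["mask"].astype(np.uint8);c=max(cv2.findContours(m,0,2)[0],key=cv2.contourArea)[:,0].astype(float)
    for z in(.014,.036):print(l,round(r["confidence"],2),[np.round(v,1) for v in cv2.minAreaRect(np.float32([onplane("top",p,z)[:2]*1000 for p in c]))])
E
```

```text
t [-172.9 -183.1   -0.4] az 0
[0.44108854 0.23144652 0.21461091]
marble_plinth 0.65 [array([484. , -16.9]), array([98.8, 97.5]), np.float64(80.7)]
marble_plinth 0.65 [array([483.1, -16.8]), array([96.6, 95.3]), np.float64(80.7)]
```

>>> servo_tool --deltas '[{"tx":-5,"ty":-5,"tz":0,"ax":0,"ay":0,"az":0,"claw":30},{"tx":-16,"ty":-17,"tz":0,"ax":0,"ay":0,"az":0,"claw":30},{"tx":-34,"ty":-36,"tz":0,"ax":0,"ay":0,"az":0,"claw":30},{"tx":-56,"ty":-59,"tz":0,"ax":0,"ay":0,"az":0,"claw":30},{"tx":-79,"ty":-84,"tz":0,"ax":0,"ay":0,"az":0,"claw":30},{"tx":-102,"ty":-108,"tz":0,"ax":0,"ay":0,"az":0,"claw":30},{"tx":-124,"ty":-131,"tz":0,"ax":0,"ay":0,"az":0,"claw":30},{"tx":-144,"ty":-152,"tz":0,"ax":0,"ay":0,"az":0,"claw":30},{"tx":-160,"ty":-169,"tz":0,"ax":0,"ay":0,"az":0,"claw":30},{"tx":-170,"ty":-180,"tz":0,"ax":0,"ay":0,"az":0,"claw":30},{"tx":-173,"ty":-183,"tz":0,"ax":0,"ay":0,"az":0,"claw":30},{"tx":-173,"ty":-183,"tz":0,"ax":0,"ay":0,"az":0,"claw":30}]'

```text
time_s: 35.42
tcp_pos: [0.4853, -0.0176, 0.2146]
ee_rot: [[-0.834, 0.551, -0.001], [0.551, 0.834, -0.0], [0.001, -0.001, -1.0]]
wrist_force: [0.3, 0.5, -4.0]
gripper_width: 0.544
gripper_force: 30.0
```

>>> servo_tool --deltas '[{"tx":0,"ty":0,"tz":3,"ax":0,"ay":0,"az":0,"claw":30},{"tx":0,"ty":0,"tz":10,"ax":0,"ay":0,"az":0,"claw":30},{"tx":0,"ty":0,"tz":20,"ax":0,"ay":0,"az":0,"claw":30},{"tx":0,"ty":0,"tz":32,"ax":0,"ay":0,"az":0,"claw":30},{"tx":0,"ty":0,"tz":43,"ax":0,"ay":0,"az":0,"claw":30},{"tx":0,"ty":0,"tz":52,"ax":0,"ay":0,"az":0,"claw":30},{"tx":0,"ty":0,"tz":59,"ax":0,"ay":0,"az":0,"claw":30},{"tx":0,"ty":0,"tz":64,"ax":0,"ay":0,"az":0,"claw":30},{"tx":0,"ty":0,"tz":65,"ax":0,"ay":0,"az":0,"claw":30},{"tx":0,"ty":0,"tz":65,"ax":0,"ay":0,"az":0,"claw":30},{"tx":0,"ty":0,"tz":65,"ax":0,"ay":0,"az":0,"claw":30}]'

```text
time_s: 36.33
tcp_pos: [0.4861, -0.0162, 0.1507]
ee_rot: [[-0.836, 0.549, 0.001], [0.549, 0.836, 0.0], [-0.001, 0.001, -1.0]]
wrist_force: [0.9, -0.4, -4.0]
gripper_width: 0.541
gripper_force: 30.0
```

```bash
python3 - <<'E'
from h import *
go([.485,-.0165,.125]);s=sense();print(s["tcp_pos"])
E
```

```text
t [ 0.8 -0.9 25.7] az 0
[ 0.4860899  -0.01617536  0.1506656 ]
```

>>> servo_tool --deltas '[{"tx":0.5,"ty":-0.5,"tz":5,"ax":0,"ay":0,"az":0,"claw":30},{"tx":0.5,"ty":-0.5,"tz":11,"ax":0,"ay":0,"az":0,"claw":30},{"tx":0.5,"ty":-0.5,"tz":16,"ax":0,"ay":0,"az":0,"claw":30},{"tx":0.5,"ty":-0.5,"tz":19,"ax":0,"ay":0,"az":0,"claw":30},{"tx":0.5,"ty":-0.5,"tz":21,"ax":0,"ay":0,"az":0,"claw":30},{"tx":0.5,"ty":-0.5,"tz":22.5,"ax":0,"ay":0,"az":0,"claw":30},{"tx":0.5,"ty":-0.5,"tz":23.5,"ax":0,"ay":0,"az":0,"claw":30},{"tx":0.5,"ty":-0.5,"tz":24.2,"ax":0,"ay":0,"az":0,"claw":30},{"tx":0.5,"ty":-0.5,"tz":24.8,"ax":0,"ay":0,"az":0,"claw":30},{"tx":0.5,"ty":-0.5,"tz":25.1,"ax":0,"ay":0,"az":0,"claw":30},{"tx":0.5,"ty":-0.5,"tz":25.1,"ax":0,"ay":0,"az":0,"claw":30},{"tx":0.5,"ty":-0.5,"tz":25.1,"ax":0,"ay":0,"az":0,"claw":30}]'

```text
time_s: 37.33
tcp_pos: [0.4851, -0.0164, 0.1253]
ee_rot: [[-0.836, 0.549, 0.0], [0.549, 0.836, 0.0], [-0.0, 0.0, -1.0]]
wrist_force: [0.4, -0.2, -3.2]
gripper_width: 0.546
gripper_force: 30.0
```

>>> servo_tool --deltas '[{"tx":0,"ty":0,"tz":0.4,"ax":0,"ay":0,"az":0,"claw":30},{"tx":0,"ty":0,"tz":0.8,"ax":0,"ay":0,"az":0,"claw":30},{"tx":0,"ty":0,"tz":0.8,"ax":0,"ay":0,"az":0,"claw":30},{"tx":0,"ty":0,"tz":0.8,"ax":0,"ay":0,"az":0,"claw":30}]'

```text
time_s: 37.67
tcp_pos: [0.4853, -0.0166, 0.1252]
ee_rot: [[-0.836, 0.549, 0.001], [0.549, 0.836, -0.0], [-0.001, 0.0, -1.0]]
wrist_force: [-2.0, -0.9, 4.1]
gripper_width: 0.542
gripper_force: 30.0
```

Contact is made. I'll release, retreat upward and move back to one side.

>>> servo_tool --deltas '[{"tx":0,"ty":0,"tz":-0.4,"ax":0,"ay":0,"az":0,"claw":30},{"tx":0,"ty":0,"tz":-0.4,"ax":0,"ay":0,"az":0,"claw":48},{"tx":0,"ty":0,"tz":-0.4,"ax":0,"ay":0,"az":0,"claw":50},{"tx":0,"ty":0,"tz":-0.4,"ax":0,"ay":0,"az":0,"claw":54},{"tx":0,"ty":0,"tz":-0.4,"ax":0,"ay":0,"az":0,"claw":62},{"tx":0,"ty":0,"tz":-0.4,"ax":0,"ay":0,"az":0,"claw":75},{"tx":0,"ty":0,"tz":-0.4,"ax":0,"ay":0,"az":0,"claw":87},{"tx":0,"ty":0,"tz":-0.4,"ax":0,"ay":0,"az":0,"claw":87},{"tx":0,"ty":0,"tz":-0.4,"ax":0,"ay":0,"az":0,"claw":87}]'

```text
time_s: 38.42
tcp_pos: [0.485, -0.0164, 0.1247]
ee_rot: [[-0.836, 0.549, 0.0], [0.549, 0.836, 0.0], [-0.0, 0.0, -1.0]]
wrist_force: [0.2, -0.3, 0.2]
gripper_width: 0.914
gripper_force: 0.0
```

>>> servo_tool --deltas '[{"tx":0,"ty":0,"tz":-10,"ax":0,"ay":0,"az":0,"claw":87},{"tx":0,"ty":0,"tz":-25,"ax":0,"ay":0,"az":0,"claw":87},{"tx":0,"ty":0,"tz":-50,"ax":0,"ay":0,"az":0,"claw":87},{"tx":0,"ty":0,"tz":-80,"ax":0,"ay":0,"az":0,"claw":87},{"tx":0,"ty":0,"tz":-110,"ax":0,"ay":0,"az":0,"claw":87},{"tx":0,"ty":0,"tz":-140,"ax":0,"ay":0,"az":0,"claw":87},{"tx":0,"ty":0,"tz":-165,"ax":0,"ay":0,"az":0,"claw":87},{"tx":0,"ty":0,"tz":-175,"ax":0,"ay":0,"az":0,"claw":87},{"tx":0,"ty":0,"tz":-175,"ax":0,"ay":0,"az":0,"claw":87}]'

```text
time_s: 39.17
tcp_pos: [0.4861, -0.0162, 0.3023]
ee_rot: [[-0.836, 0.549, 0.006], [0.549, 0.836, 0.001], [-0.004, 0.004, -1.0]]
wrist_force: [0.7, -0.5, 0.1]
gripper_width: 0.998
gripper_force: 0.0
```

>>> servo_tool --deltas '[{"tx":16,"ty":25,"tz":0,"ax":0,"ay":0,"az":0,"claw":87},{"tx":33,"ty":50,"tz":0,"ax":0,"ay":0,"az":0,"claw":87},{"tx":50,"ty":76,"tz":0,"ax":0,"ay":0,"az":0,"claw":87},{"tx":66,"ty":100,"tz":0,"ax":0,"ay":0,"az":0,"claw":87},{"tx":82,"ty":125,"tz":0,"ax":0,"ay":0,"az":0,"claw":87},{"tx":99,"ty":150,"tz":0,"ax":0,"ay":0,"az":0,"claw":87},{"tx":115,"ty":175,"tz":0,"ax":0,"ay":0,"az":0,"claw":87},{"tx":128,"ty":195,"tz":0,"ax":0,"ay":0,"az":0,"claw":87},{"tx":128,"ty":195,"tz":0,"ax":0,"ay":0,"az":0,"claw":87},{"tx":128,"ty":195,"tz":0,"ax":0,"ay":0,"az":0,"claw":87}]'

```text
time_s: 40.0
tcp_pos: [0.4842, 0.2174, 0.2972]
ee_rot: [[-0.837, 0.548, -0.004], [0.548, 0.837, -0.003], [0.002, -0.004, -1.0]]
wrist_force: [0.1, -1.3, -0.4]
gripper_width: 0.998
gripper_force: 0.0
```

```bash
python3 - <<'E'
from h import *
a=capture("scene");b=capture("top")
cv2.imwrite("pics/fin.png",np.vstack([cv2.resize(a[100:260,150:450],(560,298),interpolation=cv2.INTER_CUBIC),cv2.resize(b[130:290,260:560],(560,298),interpolation=cv2.INTER_CUBIC)]))
for l in("mug","spray_bottle","brush"):
  for c in("top","scene"):
    for r in recognise(l,c)[:1]:print(l,c,toworld(c,r["xyz"]).round(3))
print(sense()["time_s"],sense()["tcp_pos"])
E
```

```text
mug scene [0.663 0.106 0.05 ]
spray_bottle top [ 0.658 -0.33   0.107]
spray_bottle scene [ 0.686 -0.326  0.093]
brush top [0.698 0.368 0.021]
brush scene [0.704 0.372 0.022]
40.4 [0.48508511 0.21607937 0.29989576]
```

View pics/fin.png

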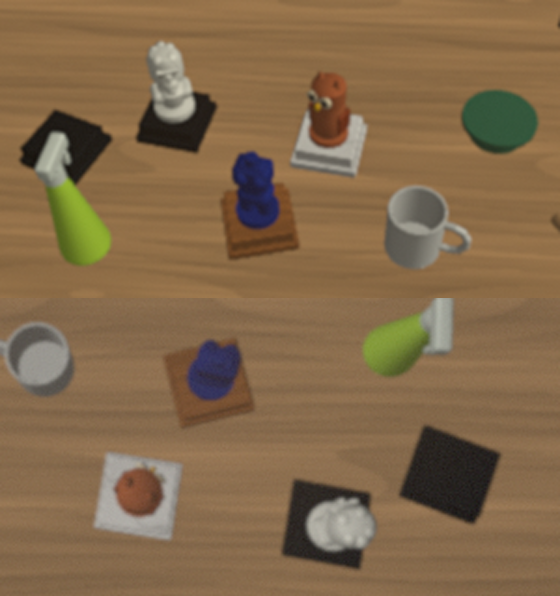

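All three statuettes stand upright on their own plinths: bust at (172,80) on black, torso at (257,190) on wood, owl at (328,110) on marble. The turntable is empty and the other items haven't moved, so I'm handing in.

```bash
python3 -c "
from station import *
print(finish_job())"
```

```text
the job is handed in; nothing more can be done
None
```

The job is handed in at about 40 s: the bust is on the black plinth, the torso on the wooden one and the owl on the marble one, all upright and released, centred as far as the last picture shows, with the mug, spray bottle and brush where they were.

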